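# Clear broken terracotta off a lap desk

## Robot

A 6-joint arm with a two-finger parallel gripper is mounted at the origin on the work surface. World frame = base frame: x ahead of the robot, y to its left, z up, the work surface at z = 0. Lengths are in m, angles in rad, forces in N, time in s.
With the tool pointing down it reaches from about 0.4 to 0.825 m from the base axis. Payload 7 kg.
Tool frame: the origin (TCP) lies between the finger pads; the fingertips stand 14 mm ahead of it and the grasp point (between the pads) lies 5 mm behind it (env.tip_extent is the z of the fingertips in the tool frame, in m); z points along the fingers, y is the line along which they close (so a half turn about z gives the same grasp; the last joint's range is limited). The gripper opens to 85 mm and grips with 20 to 120 N. Pads are 22 mm wide; open, the fingers measure 114 mm over their backs; the gripper's body (76 mm by 85 mm) begins 54 mm behind the grasp point. The pads swing forward as they close: fully open they stand 13 mm farther back than shut.
Start: joints at [1.621, 0.359, 0.012, 0, -1.224, -0.288], TCP at [0.159, 0.656, 0.245] pointing down, gripper open.
Joint ranges: [-3.07, 3.07], [-1.43, 2.12], [-1.02, 1.25], [-3.03, 1.67], [-3.05, -0], [-3.03, 3.03]. Speed limits (rad/s): [2.39, 2.39, 3.01, 3.14, 3.14, 3.14].

## Interface

Orientations are given as a unit quaternion [w, x, y, z].
In Python, from plant import get_state, snapshot, camera_params, finish_job, env gives the robot as it stands.
- The arm moves only by the tool step_arm, never from a script. Its argument "rows" is one flat list of numbers, 5 for each row, row after row: the shift along the world's x, y, z in units of 2 cm (1.0 is 2 cm), then the turn about the world's z in units of 1.5 rad (1.0 is 1.5 rad), then the opening, from 0 (shut) to 1 (fully open). In form: [dx, dy, dz, yaw, grip, dx, dy, dz, yaw, grip, ...]. A call has 1 to 8 rows; each row shifts and turns the commanded pose from where the row before left it; what a row does not reach is not made up. A row lasts 1/12 s, in which the tool goes at most 41.7 mm and 7.16 degrees, less where a joint would pass 70% of its speed; a pose out of reach is approached as far as the arm can. A call with a number of a shift or a turn outside -1 to 1 is refused whole. A call with a gripper value outside its range is refused whole. The fingers move at their own pace and stop on an object; "squeeze" is the grip in N (left out, the last holds). Time passes only in rows, so rows that do not move let the fingers close. It gives the time, the measured TCP pose, the force, the opening and the grip force at its end, in the units of the state.
- get_state(): the state, without advancing time (a new reading comes with each control period).
- snapshot(name): name is "side" or "top" or "wrist"; returns the picture (420x560x3 uint8, red, green, blue); there is no depth.
- camera_params(name): a dict with "camera_matrix" (3x3 intrinsics, pixels), "eye" and "orientation" of the camera in the world; the wrist camera has in their place "mount" (4x4, takes a point from camera to tool coordinates, whose origin is the TCP and whose axes are the flange's). Camera axes: x right, y down, z forward; pixel columns grow to the right and rows downward; lengths in m; the calibration is good to about 2 mm. A picture is of the moment at which its call begins: read the wrist's pose just before it. camera_params takes no time and is no camera call.
- finish_job(): hands the job in; it is judged then, once.
The state is a dict: "clock": time; "joints": joint angles; "joint_vel": joint speeds; "tau": joint torques, N m; "position": TCP position; "ee_rot": TCP orientation; "wrist_force": force on the tool from outside, world axes, zero at the start; "ft_torque": the same for the moment, N m; "grip_width": finger opening in m; "finger_force": force on a finger pad.
Only numpy, scipy, OpenCV 4.12 (cv2) and the standard library are available. Lean on these libraries where they do the work, as an engineer would, in place of code of your own. Each camera call takes 0.05 s, during which the arm holds its last target. There are 200 camera calls.

## Task

A flowerpot has broken over the sloping lap desk on the coffee table. First lift the notebook off the slope and lay it squarely on the pile of two matching notebooks; then take the wooden scraper and, holding its underside flat on the slope, sweep all five sharp shards down into the desk's catch tray, never touching a shard with the gripper or arm. Finally stand the scraper back upright on its cork mat, lengthwise as it was, and leave the mug, spectacles case and remote control where they are.

Things in the scene. Friction and masses are not known exactly. Their poses are not given: they have to be found in the camera images.
- desk: Fixed plywood lap desk; flat top of black non-slip rubber sloping 28 degrees, falling towards the robot. Origin: on the slope surface, middle of its low edge, 30 mm above the table; x up the slope, y across (level), z out of the surface. Surface 260 mm long (x 0 to 260), 220 mm wide (y -110 to 110); side rails beyond that, 10 mm thick, rise 12 mm above; low and high edges open.
- tray: Open catch tray, part of the desk, along the slope's low edge on the robot's side. Origin: centre of its underside, on the table; x level, away from the robot, z up. Inside 80 x 228 mm (x, y), floor 4 mm thick, front and side walls 34 mm high; the slope's low edge is 38 mm from its centre towards +x, 30 mm above the table.
- notebook: Small hardback notebook with grey cloth covers, 94 x 56 x 14 mm (x, y, z), about 70 g, lying on the slope among the shards with its length up the slope. Origin: centre of its underside, z out of its cover.
- pile_low: Lower of two identical notebooks (94 x 56 x 14 mm) piled on the table beside the desk, to its left or right. Origin: centre of its underside, x along its length.
- pile_top: Upper notebook of that pile, same size; its top cover is 28 mm above the table. Origin: centre of its underside, x along its length.
- mat: Cork mat fixed to the table on the other side of the desk from the pile, 160 x 90 mm (x, y), 4 mm thick: the scraper's place. Origin: centre of its underside.
- scraper: Dark wooden scraper block, about 0.18 kg, standing upright, loose, on the cork mat, its length along the mat's. Foot 36 x 120 x 22 mm (x, y, z) with flat underside; on it a grip ridge 24 mm thick (x), 70 mm long (y), from 22 to 70 mm above the underside. Origin: centre of the underside, z up through the grip.
- mug: Bystander: glass mug, 76 mm across, 85 mm tall, handle on one side. Origin: centre of its foot.
- case: Bystander: blue cloth spectacles case, 150 x 60 x 35 mm. Origin: centre of its underside.
- remote: Bystander: black remote control, 40 x 150 x 16 mm (x, y, z). Origin: centre of its underside.
- shard0: Terracotta shard, a flat chip 28 x 22 mm (x, y), 10 mm thick, lying loose on the slope. Origin: centre of its underside, z out of the flat face.
- shard1: Terracotta shard, a flat chip 26 x 24 mm (x, y), 10 mm thick, lying loose on the slope. Origin: centre of its underside, z out of the flat face.
- shard2: Terracotta shard, a flat chip 30 x 20 mm (x, y), 10 mm thick, lying loose on the slope. Origin: centre of its underside, z out of the flat face.
- shard3: Terracotta shard, a flat chip 24 x 24 mm (x, y), 10 mm thick, lying loose on the slope. Origin: centre of its underside, z out of the flat face.
- shard4: Terracotta shard, a flat chip 28 x 24 mm (x, y), 10 mm thick, lying loose on the slope. Origin: centre of its underside, z out of the flat face.
Things that resemble listed ones, but are neither listed nor needed, are in the scene too. What is meant by the scraper is not purple or yellow, and is the smaller of those in its own colour.

How it is judged:
On the way, in this order (a step that is already met when the one before it is completed fails the run):
1. the notebook lies squarely on the pile, let go (x of notebook in the frame of pile_top between -0.009 and 0.009 m and y of notebook in the frame of pile_top between -0.009 and 0.009 m and z of notebook in the frame of pile_top between 0.01 and 0.018 m and angle between the x axis of notebook and the x axis of pile_top, either way round below 0.14 rad and x of pile_top in the frame of pile_low between -0.009 and 0.009 m and y of pile_top in the frame of pile_low between -0.009 and 0.009 m and z of pile_top in the frame of pile_low between 0.01 and 0.018 m and angle between the x axis of pile_top and the x axis of pile_low, either way round below 0.14 rad and height (world z) of pile_low below 0.006 m and contact force between the fingers and notebook below 0.1 N and linear speed of notebook below 0.03 m/s), for 0.2 s.
2. the held scraper is flat on the slope (angle between the z axis of scraper and the z axis of desk, either way round below 0.14 rad and z of scraper in the frame of desk between -0.01 and 0.01 m and x of scraper in the frame of desk between 0.02 and 0.27 m and y of scraper in the frame of desk between -0.12 and 0.12 m and contact force between the fingers and scraper above 1 N), for 0.1 s.
3. all five shards are in the catch tray (x of shard0 in the frame of tray between -0.046 and 0.05 m and y of shard0 in the frame of tray between -0.12 and 0.12 m and z of each of shard0, shard1, shard2, shard3, shard4 in the frame of tray below 0.036 m and linear speed of each of shard0, shard1, shard2, shard3, shard4 below 0.05 m/s and x of shard1 in the frame of tray between -0.046 and 0.05 m and y of shard1 in the frame of tray between -0.12 and 0.12 m and x of shard2 in the frame of tray between -0.046 and 0.05 m and y of shard2 in the frame of tray between -0.12 and 0.12 m and x of shard3 in the frame of tray between -0.046 and 0.05 m and y of shard3 in the frame of tray between -0.12 and 0.12 m and x of shard4 in the frame of tray between -0.046 and 0.05 m and y of shard4 in the frame of tray between -0.12 and 0.12 m), for 0.2 s.
4. the scraper stands on its cork mat, let go (x of scraper in the frame of mat between -0.035 and 0.035 m and y of scraper in the frame of mat between -0.035 and 0.035 m and z of scraper in the frame of mat between 0 and 0.008 m and angle between scraper's own z axis and vertical below 0.1 rad and angle between the y axis of scraper and the x axis of mat, either way round below 0.35 rad and contact force between the fingers and scraper below 0.1 N and linear speed of scraper below 0.03 m/s), for 0.2 s.
At the end, for the whole second after the job is handed in: Three notebooks piled square (9 mm each way, 8 degrees); all five shards in the catch tray, below its rim; scraper upright (6 degrees) on the cork mat, within 35 mm of its centre each way, lengthwise within 20 degrees; all let go and at rest (all of step 1 and all of step 3 and all of step 4); the robot touches nothing.
It fails at once if the gripper or arm touches a shard (contact force between any of the fingers, the arm and shard0 above 0.5 N or contact force between any of the fingers, the arm and shard1 above 0.5 N or contact force between any of the fingers, the arm and shard2 above 0.5 N or contact force between any of the fingers, the arm and shard3 above 0.5 N or contact force between any of the fingers, the arm and shard4 above 0.5 N).
It fails at once if the mug, spectacles case or remote control is moved more than 40 mm (distance of any of mug, case, remote from where it was at the start of the episode above 0.04 m).
It also fails if it takes over 69 s, if anything falls off the work surface, if the arm or the gripper's body presses on something with over 40 N, if the wrist force passes 120 N, or if a joint passes its speed limit or range.

## Working session

There is one attempt and no reset: what is moved stays moved. The work goes in short steps, Python scripts to look and compute and a tool call to move; the robot and the scene stay as the last step left them, time stands still between calls to the robot, and variables do not carry over. Pictures are saved under pics/ and viewed, at most 10 in all, crops included, and the job is handed in when it is done.

Besides the shell and the picture viewer there is one more tool, called after "Request:" in YAML: its name, and indented under it one key for each argument. step_arm: Moves the arm, as the interface text tells. Shifts and turns lie within -1 to 1; 1 stands for 2 cm of shift or 1.5 rad of turn. Its arguments: {"type":"object","properties":{"rows":{"type":"array"},"squeeze":{"type":"number"}},"required":["rows"]}

```bash
mkdir -p pics; ls
python3 - <<'E'
from plant import *
import cv2
for n in ("top","side"):
    cv2.imwrite(f"pics/{n}0.png",snapshot(n)[:,:,::-1])
    print(n,camera_params(n))
print(camera_params("wrist")); print(get_state()); print(env.tip_extent)
E
```

```text
pics
top {'camera_matrix': array([[415.77868567,   0.        , 276.24328495],
       [  0.        , 415.77868567, 215.26507628],
       [  0.        ,   0.        ,   1.        ]]), 'eye': array([ 0.37512294, -0.18323758,  1.46639998]), 'orientation': array([ 0.0330845 , -0.69688951,  0.71612075, -0.02053035])}
side {'camera_matrix': array([[386.95094825,   0.        , 276.35678094],
       [  0.        , 386.95094825, 210.74995568],
       [  0.        ,   0.        ,   1.        ]]), 'eye': array([0.08197938, 0.49920981, 0.95834133]), 'orientation': array([ 0.09513581, -0.23722637,  0.9038856 , -0.34302134])}
{'camera_matrix': array([[337.57698485,   0.        , 276.75046908],
       [  0.        , 337.57698485, 209.37889327],
       [  0.        ,   0.        ,   1.        ]]), 'mount': array([[-5.58428086e-05, -9.44299893e-01, -3.29086172e-01,
         8.63695552e-02],
       [ 9.99999812e-01,  1.48255701e-04, -5.95104437e-04,
         9.96327707e-04],
       [ 6.10745958e-04, -3.29086143e-01,  9.44299707e-01,
        -1.28036186e-01],
       [ 0.00000000e+00,  0.00000000e+00,  0.00000000e+00,
         1.00000000e+00]])}
{'clock': 0.1, 'joints': array([ 1.62111440e+00,  3.59303125e-01,  1.11387133e-02, -3.08444759e-04,
       -1.22412974e+00, -2.88093744e-01]), 'joint_vel': array([-0.00202828, -0.00208925,  0.00350284, -0.00118108,  0.00119794,
        0.00017148]), 'tau': array([-1.51576733e-03, -5.84760189e+01,  2.94111389e+01,  6.95455983e+00,
       -3.12775584e-03, -2.05537305e-06]), 'position': array([0.15892306, 0.65558476, 0.24446012]), 'ee_rot': array([ 7.62635981e-04,  9.92934643e-01, -1.18660070e-01, -1.68210775e-05]), 'wrist_force': array([-0.59104418,  0.29541857, -0.61455492]), 'ft_torque': array([ 0.00348162, -0.01388165, -0.03162227]), 'finger_force': 0.0, 'grip_width': 0.08524551625291255}
0.014
```

View pics/top0.png

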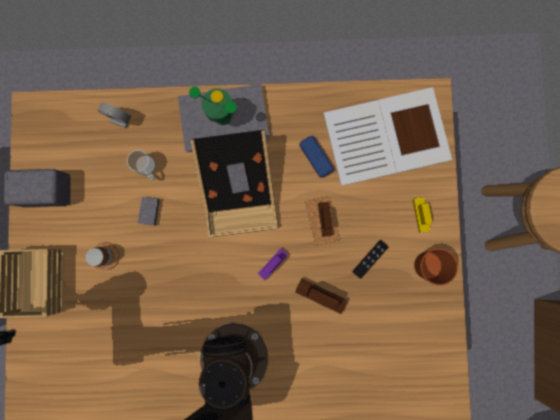

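View pics/side0.png

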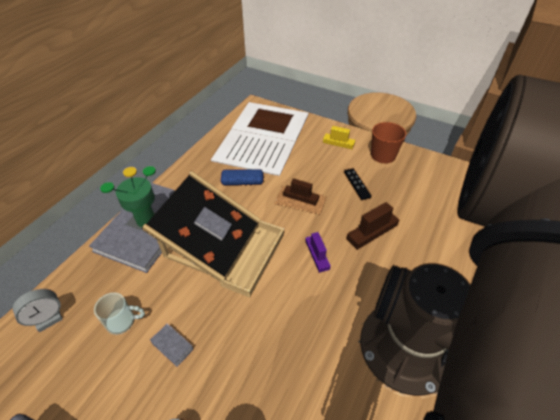

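The top view shows: desk around (232,170) with notebook at (238,178), pile at (149,211), mat with the small brown scraper at (321,221), and a larger brown decoy at (322,296). It also shows the case at (316,156), remote at (370,259) and mug at (142,163). The side view agrees: desk at (205,230), scraper at (300,190), pile at (171,344).

```bash
cat > h.py <<'E'
from plant import *
import numpy as np, cv2
from scipy.spatial.transform import Rotation as R
def q(w): return R.from_quat(np.roll(np.asarray(w,float),-1)).as_matrix()
def cam(n):
    p=camera_params(n)
    if n=="wrist":
        s=get_state(); T=np.eye(4); T[:3,:3]=q(s["ee_rot"]); T[:3,3]=s["position"]
        T=T@p["mount"]; return p["camera_matrix"],T[:3,3],T[:3,:3]
    return p["camera_matrix"],np.array(p["eye"]),q(p["orientation"])
def ray(c,u,v): return c[2]@np.linalg.solve(c[0],[u,v,1.])
def onplane(c,u,v,n,d):   # n.p=d
    r=ray(c,u,v); n=np.asarray(n,float); return c[1]+r*(d-n@c[1])/(n@r)
def onz(c,u,v,z): return onplane(c,u,v,[0,0,1],z)
def proj(c,P):
    p=(np.atleast_2d(P)-c[1])@c[2]; p=p@c[0].T; return p[:,:2]/p[:,2:]
def shot(n,f=None):
    c=cam(n); im=snapshot(n)[:,:,::-1].copy()
    if f: cv2.imwrite("pics/"+f,im)
    return c,im
E
python3 - <<'E'
from h import *
c=cam("top"); print(c[2])
for k,u,v,z in [("pile",149,211,.028),("note",238,178,.1),("mat",321,221,.004),("scr",327,219,.07),("trayFL",212,235,.034),("trayFR",275,229,.034),("deskTL",195,136,.16),("deskTR",264,129,.16),("mug",142,163,.08),("case",316,156,.03),("remote",370,259,.01),("big",322,296,.05),("purple",273,264,.03)]:
    print(k,onz(c,u,v,z).round(3))
E
```

```text
[[-0.02650084 -0.99675561  0.07599977]
 [-0.99947255  0.02784702  0.01670807]
 [-0.01877023 -0.0755169  -0.99696784]]
pile [0.512 0.285 0.028]
note [ 0.607 -0.037  0.1  ]
mat [ 0.462 -0.316  0.004]
scr [ 0.464 -0.33   0.07 ]
trayFL [0.422 0.064 0.034]
trayFR [ 0.437 -0.154  0.034]
deskTL [0.737 0.093 0.16 ]
deskTR [ 0.753 -0.129  0.16 ]
mug [0.672 0.291 0.08 ]
case [ 0.688 -0.304  0.03 ]
remote [ 0.325 -0.48   0.01 ]
big [ 0.207 -0.306  0.05 ]
purple [ 0.317 -0.144  0.03 ]
```

Request:
step_arm:
  rows: [0.9,-0.9,0.2,0.01,1,0.9,-0.9,0.2,0.01,1,0.9,-0.9,0.2,0.01,1,0.9,-0.9,0.2,0.01,1,0.9,-0.9,0.2,0.01,1,0.9,-0.9,0.2,0.01,1,0.9,-0.9,0.2,0.01,1,0.9,-0.9,0.2,0.01,1]

```text
clock: 0.77
position: [0.3037, 0.5108, 0.2772]
ee_rot: [0.0, 0.998, -0.058, -0.0]
wrist_force: [-0.7, 1.2, -0.5]
grip_width: 0.0857
finger_force: 0.0
```

Request:
step_arm:
  rows: [0.9,-0.9,0.2,0.01,1,0.9,-0.9,0.2,0.01,1,0.9,-0.9,0.2,0.01,1,0.9,-0.9,0.2,0.01,1,0.9,-0.9,0.2,0.01,1,0.9,-0.9,0.2,0.01,1,0.9,-0.9,0.2,0.01,1,0.9,-0.9,0.2,0.01,1]

```text
clock: 1.43
position: [0.4476, 0.3669, 0.3092]
ee_rot: [0.0, 1.0, 0.001, -0.0]
wrist_force: [0.7, 0.7, -0.5]
grip_width: 0.0853
finger_force: 0.0
```

Request:
step_arm:
  rows: [0.6,-1,0.2,0.01,1,0.5,-1,0.2,0.01,1,0.3,-1,0.2,0.01,1,0.2,-1,0.2,0.01,1,0,-1,0,0,1,0,-1,0,0,1,0,-1,0,0,1,0,-1,0,0,1]

```text
clock: 2.1
position: [0.4784, 0.2066, 0.3248]
ee_rot: [0.0, 1.0, 0.031, -0.0]
wrist_force: [0.9, 0.1, -0.7]
grip_width: 0.0851
finger_force: 0.0
```

Request:
step_arm:
  rows: [0,-1,0,0,1,0,-1,0,0,1,0,-1,0,0,1,0,-1,0,0,1,0,-0.6,0,0,1,0,0,0,0,1]

```text
clock: 2.6
position: [0.4785, 0.1141, 0.3253]
ee_rot: [-0.0, 1.0, 0.03, -0.0]
wrist_force: [-0.4, 0.2, -0.1]
grip_width: 0.0855
finger_force: 0.0
```

Run:
```python
from h import *
c,im=shot("wrist","w1.png"); s=get_state(); print(s["position"],s["ee_rot"],s["clock"],c[1])
```

```text
[0.47874494 0.1150584  0.32529053] [-1.36166879e-04  9.99545005e-01  3.01622074e-02  7.36053544e-05] 2.65 [0.5644112  0.11787073 0.45333175]
```

View pics/w1.png

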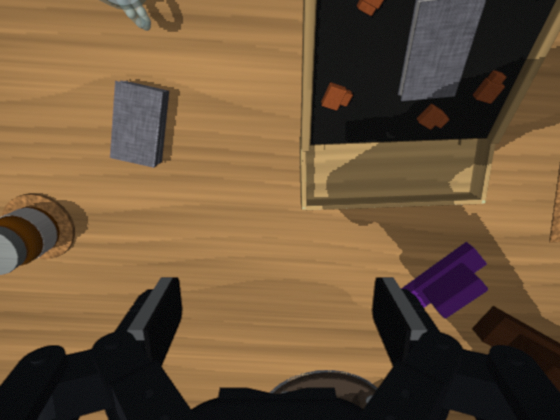

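The view shows the pile's top face with corners about (117,82), (166,90), (155,166), (111,158). Tray front corners are at (303,208) and (484,203), and the slope's low edge runs (311,145)-(488,138). I'll move on to look at the whole slope and the mat.

Request:
step_arm:
  rows: [0.5,-1,0.2,0,1,0.5,-1,0.2,0,1,0.5,-1,0.2,0,1,0.5,-1,0.2,0,1,0.5,-1,0.2,0,1,0.5,-1,0.2,0,1,0.5,-1,0.2,0,1,0.5,-1,0.2,0,1]

```text
clock: 3.32
position: [0.5597, -0.0442, 0.3571]
ee_rot: [-0.0, 1.0, 0.031, -0.0]
wrist_force: [1.5, -0.0, 0.6]
grip_width: 0.0852
finger_force: 0.0
```

Request:
step_arm:
  rows: [0,-0.8,0.2,0,1,0,0,0,0,1,0,0,0,0,1]

```text
clock: 3.57
position: [0.5593, -0.0599, 0.3608]
ee_rot: [-0.0, 1.0, 0.03, -0.0]
wrist_force: [-0.0, 0.2, -0.7]
grip_width: 0.0856
finger_force: 0.0
```

Run:
```python
from h import *
c,im=shot("wrist","w2.png"); np.savez("w2.npz",K=c[0],e=c[1],R=c[2]); s=get_state(); print(s["position"],s["ee_rot"],s["clock"],c[1])
```

```text
[ 0.55909461 -0.05947471  0.36080415] [-1.05506039e-04  9.99522748e-01  3.08899253e-02 -2.77458553e-04] 3.6167 [ 0.64529173 -0.05610245  0.48884143]
```

View pics/w2.png

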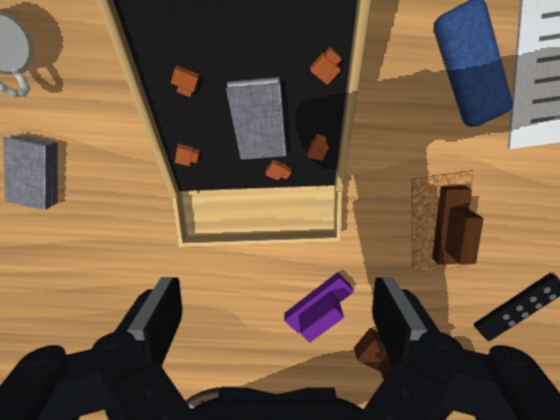

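The view shows the notebook (228-285, 78-158), five shards at (185,80), (187,155), (326,65), (318,147), (278,170), the tray front at y≈241, and the scraper on its mat at (457,225).

```bash
cat > m.py <<'E'
from h import *
from scipy.optimize import least_squares
z=np.load("w2.npz"); c=(z["K"],z["e"],z["R"]); im=cv2.imread("pics/w2.png"); hsv=cv2.cvtColor(im,cv2.COLOR_BGR2HSV)
A=np.radians(28)
def deskT(p):
    T=np.eye(4); T[:3,:3]=(R.from_euler("z",p[2])*R.from_euler("y",-A)).as_matrix(); T[:3,3]=[p[0],p[1],.03]; return T
def tod(T,P): return (np.asarray(P)-T[:3,3])@T[:3,:3]
def ond(T,u,v,h):
    n=T[:3,2]; return tod(T,onplane(c,u,v,n,n@T[:3,3]+h))
def res(p):
    T=deskT(p); r=[]
    for (u,v),Y in [((178,191),.11),((112,5),.11),((146,100),.11),((338,187),-.11),((357,5),-.11)]:
        r.append(ond(T,u,v,0)[1]-Y)
    for (u,v) in [(180,191),(336,187)]: r.append(ond(T,u,v,0)[0])
    cs,sn=np.cos(p[2]),np.sin(p[2])
    for (u,v) in [(184,245),(339,240)]:   # tray front outer bottom/top edge, tray x about -44
        w=onz(c,u,v,.034)-T[:3,3]; r.append(w[0]*cs+w[1]*sn+.082)
    return np.array(r)
E
python3 - <<'E'
from m import *
s=least_squares(res,[.5,-.04,.07]); p=s.x; T=deskT(p); print(p,(s.fun*1e3).round(1))
np.save("desk.npy",p)
def blobs(m,lo):
    n,l,st,ce=cv2.connectedComponentsWithStats(m.astype(np.uint8),8)
    return [(l==i).astype(np.uint8) for i in range(1,n) if st[i,4]>lo]
org=(hsv[...,0]<14)&(hsv[...,1]>150)&(hsv[...,2]>60); org[:,:160]=0; org[200:]=0; org[:,350:]=0
for b in blobs(org,60):
    pts=np.argwhere(b)[:,::-1]; D=np.array([ond(T,u,v,.008) for u,v in pts])*1e3
    print("shard px",pts.mean(0).round(),"desk x %d..%d y %d..%d"%(D[:,0].min(),D[:,0].max(),D[:,1].min(),D[:,1].max()))
g=(hsv[...,1]<70)&(hsv[...,2]>55); g[230:]=0
for b in blobs(g,1200):
    cn=max(cv2.findContours(b,0,2)[0],key=cv2.contourArea); ap=cv2.approxPolyDP(cn,5,True)[:,0]
    print("grey",b.sum(),ap.tolist())
    if 200<cn[:,0,0].mean()<300:
        for u,v in ap: print((ond(T,u,v,.014)*1e3).round(1),(ond(T,u,v,0)*1e3).round(1))
    else:
        for u,v in ap: print(onz(c,u,v,.028).round(4))
print("pile1"); 
c1p=camera_params("wrist"); TT=np.eye(4); TT[:3,:3]=q([-1.36166879e-04,9.99545005e-01,3.01622074e-02,7.36053544e-05]); TT[:3,3]=[0.47874494,0.1150584,0.32529053]; TT=TT@c1p["mount"]; c1=(c1p["camera_matrix"],TT[:3,3],TT[:3,:3])
i1=cv2.cvtColor(cv2.imread("pics/w1.png"),cv2.COLOR_BGR2HSV); g=(i1[...,1]<70); g[:70]=0; g[200:]=0; g[:,:90]=0; g[:,190:]=0
for f in (0,1):
  for b in blobs(g&((i1[...,2]>85)|bool(f)),800):
    cn=max(cv2.findContours(b,0,2)[0],key=cv2.contourArea); print(cv2.approxPolyDP(cn,4,True)[:,0].tolist()); r=cv2.minAreaRect(cn); bx=cv2.boxPoints(r); print(bx.tolist()); print(np.array([onz(c1,u,v,.028) for u,v in bx]).round(4), onz(c1,*r[0],.028))
br=(hsv[...,0]<14)&(hsv[...,2]<75)&(hsv[...,1]>100); br[:,:430]=0; br[:180]=0; br[270:]=0; br[:,485:]=0
for b in blobs(br,300):
    cn=max(cv2.findContours(b,0,2)[0],key=cv2.contourArea); print("scr",cv2.approxPolyDP(cn,3,True)[:,0].tolist())
a=im[165:285,395:500]; a=cv2.resize(a,None,fx=4,fy=4,interpolation=3); a2=cv2.resize(im[120:220,0:80],None,fx=4,fy=4,interpolation=3); o=np.zeros((480,760,3),np.uint8); o[:480,:420]=a; o[:400,430:750]=a2; cv2.imwrite("pics/crop.png",o)
E
```

```text
[ 0.51421314 -0.03540756  0.10105783] [ 1.   2.   1.3 -4.6  0.3  1.8 -2.1  1.4  0.4]
shard px [326.  66.] desk x 155..193 y -98..-68
shard px [184.  81.] desk x 148..181 y 46..76
shard px [318. 148.] desk x 55..93 y -93..-68
shard px [186. 155.] desk x 54..87 y 65..98
shard px [278. 170.] desk x 24..57 y -48..-13
grey 6778 [[559, 0], [520, 0], [512, 93], [504, 71], [512, 98], [502, 114], [510, 111], [509, 148], [559, 142]]
[ 0.7682 -0.3842  0.028 ]
[ 0.7654 -0.3379  0.028 ]
[ 0.662  -0.3587  0.028 ]
[ 0.6873 -0.341   0.028 ]
[ 0.656  -0.3605  0.028 ]
[ 0.6355 -0.3532  0.028 ]
[ 0.6399 -0.3626  0.028 ]
[ 0.5923 -0.3751  0.028 ]
[ 0.6043 -0.4402  0.028 ]
grey 1983 [[0, 12], [0, 71], [20, 84], [16, 90], [0, 82], [0, 90], [25, 95], [29, 87], [21, 72], [32, 58], [31, 39], [22, 24]]
[0.7152 0.2817 0.028 ]
[0.6486 0.2954 0.028 ]
[0.6345 0.273  0.028 ]
[0.6268 0.2796 0.028 ]
[0.6354 0.2981 0.028 ]
[0.6256 0.3001 0.028 ]
[0.6214 0.2691 0.028 ]
[0.6315 0.2622 0.028 ]
[0.649  0.2691 0.028 ]
[0.6663 0.2523 0.028 ]
[0.6879 0.2497 0.028 ]
[0.7038 0.2577 0.028 ]
grey 4082 [[278, 77], [227, 82], [24
[... 530 characters left out ...]
 [154.74256896972656, 166.57424926757812]]
[[0.4678 0.3298 0.028 ]
 [0.5666 0.31   0.028 ]
 [0.5646 0.254  0.028 ]
 [0.4652 0.2695 0.028 ]] [0.51797122 0.29055402 0.028     ]
[[115, 81], [110, 157], [154, 166], [161, 160], [168, 91]]
[[106.92079162597656, 161.79208374023438], [115.11882019042969, 79.8118896484375], [168.98020935058594, 85.19802856445312], [160.7821807861328, 167.17822265625]]
[[0.4678 0.3298 0.028 ]
 [0.5666 0.31   0.028 ]
 [0.5644 0.2469 0.028 ]
 [0.4649 0.2618 0.028 ]] [0.51783224 0.28688492 0.028     ]
scr [[444, 186], [440, 192], [433, 258], [444, 263], [443, 249], [461, 262], [466, 220], [481, 218], [468, 209], [469, 203], [450, 207], [443, 247], [446, 192], [468, 189]]
```

View pics/crop.png

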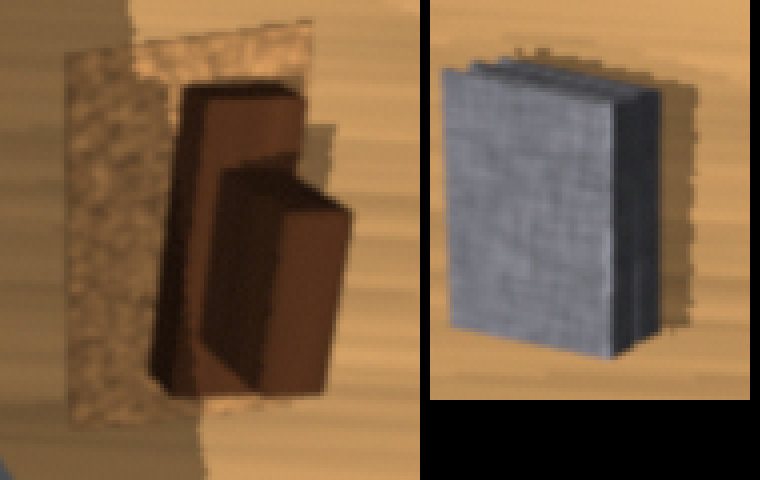

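The crop shows the scraper on the mat with its ridge top corners clear, and the pile's top face with all four corners clear.

Run:
```python
from m import *
def Z(z,*p): return np.array([onz(c,*a,z) for a in p])
f=lambda P:(P*1e3).round(1).tolist()
foot=Z(.026,(441.75,189.25),(471.25,189.25),(437.5,263.75)); ridge=Z(.074,(465.75,216.75),(483,218),(460,263.25),(476.25,263.25)); mat=Z(.004,(411.75,178.25),(473,170.5),(413,271.25),(445,267.5))
for n,P in(("foot",foot),("ridge",ridge),("mat",mat)): print(n,f(P[:,:2]))
print("ridge c",ridge.mean(0)[:2], "sizes",[np.linalg.norm(ridge[a]-ridge[b]).round(4) for a,b in((0,1),(2,3),(0,2),(1,3))],"yaw",[np.arctan2(*(ridge[a]-ridge[b])[[1,0]]).round(3) for a,b in((0,2),(1,3))], "foot yaw",np.arctan2(*(foot[0]-foot[2])[[1,0]]))
d=mat[0]-mat[2]; d2=mat[0]-mat[1]; print("mat",np.linalg.norm(d),np.linalg.norm(d2),np.arctan2(d[1],d[0]),np.arctan2(-d2[0],d2[1]),"c",(mat[1]+mat[2])[:2]/2)
pt=Z(.028,(3.25,137.5),(45.5,145),(45.5,209),(5,201.5)); print("pile2",f(pt[:,:2]),pt.mean(0))
p1=camera_params("wrist"); TT=np.eye(4); TT[:3,:3]=q([-1.36166879e-04,9.99545005e-01,3.01622074e-02,7.36053544e-05]); TT[:3,3]=[0.47874494,0.1150584,0.32529053]; TT=TT@p1["mount"]; c1=(p1["camera_matrix"],TT[:3,3],TT[:3,:3])
P=np.array([onz(c1,*a,.028) for a in((116,81.5),(161,91.5),(154,166),(110.5,157.5))]); print("pile1",f(P[:,:2]),P.mean(0))
P=np.array([onz(c1,*a,.034) for a in((303,209),(485,203))]+[onz(c1,*a,.03) for a in((311,145),(488,138))]); print("tray1",f(P[:,:2]),[np.arctan2(*(P[b]-P[a])[[0,1]]*[1,-1]).round(3) for a,b in((0,1),(2,3))])
P=np.vstack([Z(.034,(184,245),(339,240)),Z(.03,(178,191),(338,187))]);print("tray2",f(P[:,:2]),[np.arctan2(*(P[b]-P[a])[[0,1]]*[1,-1]).round(3) for a,b in((0,1),(2,3))])
T=deskT(np.load("desk.npy")); print("nb world",(T@[.114,-.011,0,1])[:3],(T@[.114,-.011,.007,1])[:3], get_state()["joints"])
```

```text
foot [[528.7, -297.9], [531.3, -339.7], [410.8, -317.7]]
ridge [[505.7, -312.5], [505.4, -335.5], [437.8, -321.3], [439.2, -343.6]]
mat [[537.1, -261.6], [554.0, -348.7], [383.7, -293.4], [393.7, -343.7]]
ridge c [ 0.47202366 -0.32823028] sizes [np.float64(0.023), np.float64(0.0224), np.float64(0.0685), np.float64(0.0667)] yaw [np.float64(0.129), np.float64(0.122)] foot yaw 0.16639300798412068
mat 0.15662360221764723 0.08873424864663543 0.2045977604809261 0.1923930994619659 c [ 0.46888154 -0.32101515]
pile2 [[564.6, 308.4], [558.0, 253.2], [465.0, 268.3], [472.9, 324.5]] [0.51513223 0.28859253 0.028     ]
pile1 [[564.7, 309.1], [556.8, 256.7], [465.9, 270.4], [473.6, 324.7]] [0.5152443  0.29024164 0.028     ]
tray1 [[421.5, 76.0], [444.2, -160.5], [504.8, 72.9], [526.6, -144.7]] [np.float64(0.096), np.float64(0.1)]
tray2 [[422.7, 68.4], [444.8, -159.8], [504.4, 75.5], [524.0, -149.4]] [np.float64(0.097), np.float64(0.087)]
nb world [ 0.61546536 -0.03619667  0.08351976] [ 0.61219583 -0.03652821  0.08970039] [ 2.41921126e-01  1.19002586e-01 -4.56297926e-02 -3.26960238e-04
 -1.40666236e+00  1.39071839e+00]
```

Request:
step_arm:
  rows: [0.66,0.29,-0.5,0.017,0.8,0.66,0.29,-1,0.017,0.8,0.66,0.29,-1,0.017,0.8,0.67,0.28,-1,0.017,0.8,0,0,-1,0,0.8,0,0,-1,0,0.8,0,0,-1,0,0.8,0,0,-1,0,0.8]

```text
clock: 4.28
position: [0.612, -0.0354, 0.2095]
ee_rot: [-0.0, 0.997, 0.083, -0.0]
wrist_force: [-0.1, -0.0, 1.6]
grip_width: 0.0684
finger_force: 0.0
```

Request:
step_arm:
  rows: [0,0,-1,0,0.8,0,0,-1,0,0.8,0,0,-1,0,0.8,0,0,-0.5,0,0.8,0,0,-0.5,0,0.8,0,0,0,0,0.8,0,0,0,0,0.8]

```text
clock: 4.87
position: [0.6123, -0.0366, 0.1314]
ee_rot: [0.0, 0.997, 0.082, -0.0]
wrist_force: [-0.4, 0.8, 0.7]
grip_width: 0.0687
finger_force: 0.0
```

Run:
```python
from h import *
c,im=shot("wrist","w3.png"); s=get_state(); print(s["position"],s["ee_rot"],s["clock"],s["grip_width"])
```

```text
[ 0.61266341 -0.03667244  0.13205277] [5.93969396e-05 9.96604960e-01 8.23301927e-02 5.38489917e-04] 4.9167 0.0682593917359917
```

View pics/w3.png

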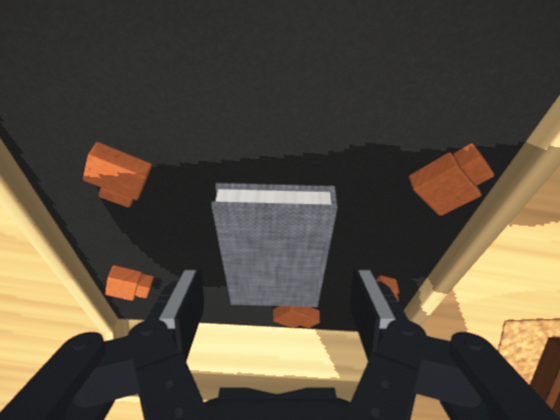

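The notebook lies centred between the fingers (214-336), and no shard is under either finger.

Request:
step_arm:
  rows: [0,0,-0.6,0,0.8,0,0,-0.5,0,0.8,0,0,-0.25,0,0.8,0,0,0,0,0.8]

```text
clock: 5.25
position: [0.6114, -0.0371, 0.1034]
ee_rot: [0.0, 0.997, 0.082, -0.001]
wrist_force: [-0.8, -0.2, 0.3]
grip_width: 0.0681
finger_force: 0.0
```

Request:
step_arm:
  rows: [0,0,-0.1,0,0.8,0,0,-0.1,0,0.8,0,0,0,0,0.8]

```text
clock: 5.5
position: [0.6121, -0.037, 0.1003]
ee_rot: [-0.0, 0.997, 0.082, 0.0]
wrist_force: [-0.0, -0.1, -0.2]
grip_width: 0.0685
finger_force: 0.0
```

Request:
step_arm:
  rows: [0,0,-0.1,0,0.8,0,0,-0.1,0,0.8,0,0,0,0,0.8]

```text
clock: 5.75
position: [0.6118, -0.037, 0.096]
ee_rot: [-0.0, 0.997, 0.082, -0.0]
wrist_force: [-0.3, -0.7, 0.5]
grip_width: 0.0685
finger_force: 0.0
```

Request:
step_arm:
  rows: [0,0,0,0,0.4,0,0,0,0,0.4,0,0,0,0,0.4,0,0,0,0,0.4]
  squeeze: 30

```text
clock: 6.08
position: [0.612, -0.0375, 0.0968]
ee_rot: [0.0, 0.997, 0.082, 0.0]
wrist_force: [-2.1, -3.1, 4.8]
grip_width: 0.0552
finger_force: 32.9
```

Request:
step_arm:
  rows: [0,0,0.3,0,0.4,0,0,0.6,0,0.4,0,0,1,0,0.4,0,0,1,0,0.4,0,0,1,0,0.4,0,0,1,0,0.4,-0.3,0.4,0,-0.019,0.4,-0.6,0.9,0,-0.019,0.4]

```text
clock: 6.75
position: [0.5954, -0.0112, 0.1957]
ee_rot: [-0.0, 0.999, 0.052, 0.002]
wrist_force: [0.2, 0.8, -0.4]
grip_width: 0.0549
finger_force: 31.8
```

Request:
step_arm:
  rows: [-0.65,0.95,0,-0.019,0.4,-0.65,0.95,0,-0.019,0.4,-0.65,0.95,0,-0.019,0.4,-0.65,0.95,0,-0.019,0.4,-0.65,0.95,0,-0.019,0.4,-0.65,0.95,0,-0.019,0.4,-0.65,0.95,0,-0.019,0.4,-0.65,0.95,0,-0.019,0.4]

```text
clock: 7.42
position: [0.4892, 0.1423, 0.1945]
ee_rot: [-0.0, 0.998, -0.061, 0.0]
wrist_force: [-0.5, -0.0, 0.4]
grip_width: 0.0551
finger_force: 31.8
```

Request:
step_arm:
  rows: [-0.65,0.95,0,-0.019,0.4,-0.3,0.5,-0.5,0,0.4,0,0,-1,0,0.4,0,0,-1,0,0.4,0,0,-1,0,0.4,0,0,-1,0,0.4,0,0,-1,0,0.4,0,0,0,0,0.4]

```text
clock: 8.08
position: [0.4689, 0.1686, 0.0805]
ee_rot: [0.002, 0.997, -0.075, -0.003]
wrist_force: [-0.9, -0.8, -0.7]
grip_width: 0.0555
finger_force: 32.0
```

Run:
```python
from h import *
c,im=shot("side","s4.png"); s=get_state(); print(s["position"],s["ee_rot"],s["clock"],s["grip_width"])
g=lambda P:proj(c,P)[0]
u,v=g(s["position"]).astype(int); print(u,v)
a=im[max(0,v-80):v+80,max(0,u-100):u+100]; cv2.imwrite("pics/s4c.png",cv2.resize(a,None,fx=3,fy=3))
```

```text
[0.46982654 0.16903539 0.08240539] [ 0.00146751  0.99721946 -0.07448687 -0.0017032 ] 8.1333 0.05524580554581759
210 300
```

View pics/s4c.png

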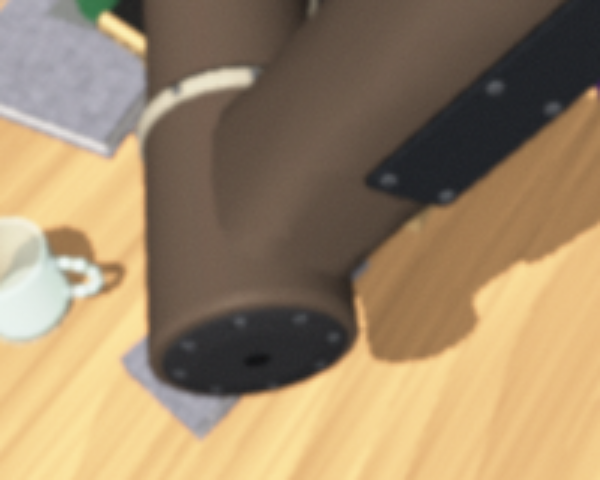

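The arm hides the notebook from the side camera, so I'll flatten it by feel.

Request:
step_arm:
  rows: [0,0,-0.9,0,0.4,0,0,-0.9,0,0.4,0,0,-0.3,0,0.4,0,0,-0.3,0,0.4,0,0,0,0,0.4]
  squeeze: 20

```text
clock: 8.55
position: [0.4713, 0.1701, 0.0363]
ee_rot: [0.0, 0.997, -0.074, -0.0]
wrist_force: [0.6, -0.3, -0.4]
grip_width: 0.0551
finger_force: 32.0
```

Request:
step_arm:
  rows: [0,0,-0.25,0,0.4,0,0,-0.25,0,0.4,0,0,-0.1,0,0.4,0,0,0,0,0.4]

```text
clock: 8.88
position: [0.4737, 0.1716, 0.0263]
ee_rot: [-0.002, 0.997, -0.074, 0.002]
wrist_force: [3.0, -0.6, 7.3]
grip_width: 0.0549
finger_force: 31.7
```

Request:
step_arm:
  rows: [0,0,-0.2,0,0.4,0,0,-0.2,0,0.4,0,0,-0.1,0,0.4,0,0,0,0,0.4]

```text
clock: 9.22
position: [0.4738, 0.1719, 0.0163]
ee_rot: [-0.002, 0.997, -0.074, 0.002]
wrist_force: [3.5, 0.8, 5.7]
grip_width: 0.0546
finger_force: 34.1
```

Request:
step_arm:
  rows: [0,0,-0.1,0,0.4,0,0,-0.1,0,0.4,0,0,0,0,0.4]

```text
clock: 9.47
position: [0.4739, 0.172, 0.0124]
ee_rot: [-0.002, 0.997, -0.074, 0.003]
wrist_force: [3.8, 0.3, 5.2]
grip_width: 0.0548
finger_force: 35.1
```

Request:
step_arm:
  rows: [0,0,-0.1,0,0.4,0,0,-0.05,0,0.4,0,0,0,0,0.4]

```text
clock: 9.72
position: [0.474, 0.172, 0.0102]
ee_rot: [-0.002, 0.997, -0.074, 0.003]
wrist_force: [0.7, -0.6, 14.9]
grip_width: 0.0549
finger_force: 40.7
```

Request:
step_arm:
  rows: [0,0,0,0,0.85,0,0,0,0,0.85,0,0,0.3,0,0.85,0,0,1,0,0.85,0,0,1,0,0.85,0,0,1,0,0.85,0,0,1,0,0.85,0,0,0,0,0.85]

```text
clock: 10.38
position: [0.4729, 0.1713, 0.0975]
ee_rot: [-0.002, 0.997, -0.074, 0.002]
wrist_force: [0.6, 1.0, -0.1]
grip_width: 0.0725
finger_force: 0.0
```

Run:
```python
from h import *
c,im=shot("wrist","w5.png"); s=get_state(); print(s["position"],s["ee_rot"],s["clock"],s["grip_width"]); np.savez("w5.npz",K=c[0],e=c[1],R=c[2])
h=cv2.cvtColor(im,cv2.COLOR_BGR2HSV); g=((h[...,1]<70)&(h[...,2]>70)).astype(np.uint8)
n,l,st,ce=cv2.connectedComponentsWithStats(g)
for i in range(1,n):
    if st[i,4]>1500:
        cn=max(cv2.findContours((l==i).astype(np.uint8),0,2)[0],key=cv2.contourArea); a=cv2.approxPolyDP(cn,5,True)[:,0]; print(st[i],a.tolist()); print(np.array([onz(c,u,v,.014)[:2] for u,v in a]).round(4).tolist())
```

```text
[0.47214704 0.1708837  0.0958321 ] [-0.00157874  0.99722452 -0.07441706  0.00169161] 10.4333 0.07236603336195023
[   13   117   119   151 13501] [[14, 120], [46, 265], [130, 267], [110, 122]]
[[0.5661, 0.3189], [0.4683, 0.3361], [0.4581, 0.2777], [0.5563, 0.2612]]
[ 233  156   87  134 9308] [[235, 157], [238, 288], [304, 288], [313, 271], [315, 278], [318, 199], [315, 206], [309, 200], [300, 205], [301, 193], [287, 211], [280, 206], [291, 197], [268, 197], [277, 215], [266, 215], [259, 198], [273, 184], [260, 174], [273, 167], [276, 187], [292, 192], [307, 185], [313, 188], [308, 195], [318, 196], [319, 165], [309, 163], [309, 170], [297, 161], [297, 169], [285, 168], [300, 174], [294, 180], [281, 174], [279, 185], [277, 168], [292, 166], [292, 157], [288, 164], [275, 160], [288, 157]]
[[0.5239, 0.1896], [0.4303, 0.2053], [0.4234, 0.1582], [0.4362, 0.1502], [0.4304, 0.1494], [0.4887, 0.1409], [0.4842, 0.1434], [0.4889, 0.1468], [0.4863, 0.1531], [0.4944, 0.1514], [0.4834, 0.1622], [0.4876, 0.1663], [0.4927, 0.1582], [0.4949, 0.1731], [0.4816, 0.1692], [0.4827, 0.1764], [0.4951, 0.1791], [0.5031, 0.1686], [0.5108, 0.1758], [0.5141, 0.1669], [0.5008, 0.1669], [0.496, 0.1571], [0.4992, 0.1469], [0.4966, 0.1433], [0.4924, 0.1471], [0.4908, 0.1407], [0.5111, 0.1378], [0.5133, 0.1439], [0.5088, 0.1445], [0.5157, 0.1513], [0.5106, 0.1519], [0.5123, 0.1594], [0.5071, 0.1505], [0.5037, 0.1548], [0.5089, 0.1625], [0.5019, 0.1648], [0.5131, 0.1645], [0.513, 0.1548], [0.5187, 0.1541], [0.5146, 0.1572], [0.5184, 0.165], [0.519, 0.1566]]
```

View pics/w5.png

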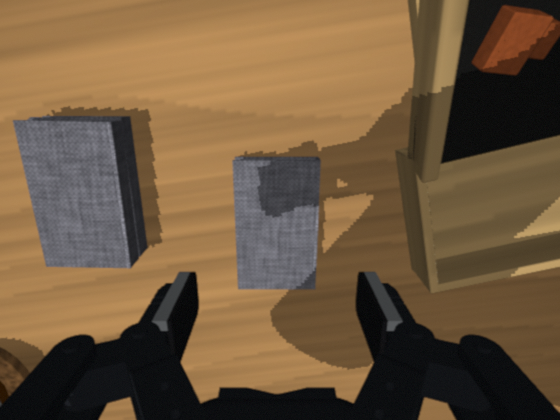

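The notebook now lies flat on the table (234-320, 157-289), parallel to the pile and centred between the fingers.

Request:
step_arm:
  rows: [0,0,-1,0,0.85,0,0,-1,0,0.85,0,0,-1,0,0.85,0,0,-0.7,0,0.85,0,0,-0.4,0,0.85,0,0,0,0,0.85,0,0,0,0,0.4,0,0,0,0,0.4]
  squeeze: 30

```text
clock: 11.1
position: [0.4714, 0.1702, 0.012]
ee_rot: [-0.0, 0.997, -0.074, 0.0]
wrist_force: [-0.9, 0.2, -0.9]
grip_width: 0.0547
finger_force: 33.1
```

Request:
step_arm:
  rows: [0,0,0,0,0.4,0,0,0,0,0.4,0,0,0.3,0,0.4,0,0,1,0,0.4,0,0,1,0,0.4,0,0,1,0,0.4,0,0,0,0,0.4]

```text
clock: 11.68
position: [0.473, 0.1714, 0.0816]
ee_rot: [-0.002, 0.997, -0.074, 0.003]
wrist_force: [1.4, 0.5, -0.4]
grip_width: 0.0553
finger_force: 33.3
```

Request:
step_arm:
  rows: [0.3,0.85,0,0,0.4,0.3,0.85,0,0,0.4,0.3,0.85,0,0,0.4,0.3,0.85,0,0,0.4,0.3,0.85,0,0,0.4,0.3,0.85,0,0,0.4,0.3,0.85,0,0,0.4,0,0,0,0,0.4]

```text
clock: 12.35
position: [0.5144, 0.2918, 0.0777]
ee_rot: [-0.001, 0.997, -0.074, 0.001]
wrist_force: [0.6, 0.4, 1.0]
grip_width: 0.0548
finger_force: 33.3
```

Request:
step_arm:
  rows: [0,0,-0.8,0,0.4,0,0,-0.6,0,0.4,0,0,-0.2,0,0.4,0,0,0,0,0.4]

```text
clock: 12.68
position: [0.5123, 0.2881, 0.0444]
ee_rot: [0.001, 0.997, -0.075, -0.001]
wrist_force: [0.3, -0.2, -0.8]
grip_width: 0.0549
finger_force: 33.3
```

Request:
step_arm:
  rows: [0.05,0.05,-0.1,0,0.4,0,0,-0.1,0,0.4,0,0,0,0,0.4,0,0,0,0,0.4]

```text
clock: 13.02
position: [0.5142, 0.2901, 0.0417]
ee_rot: [-0.0, 0.997, -0.075, 0.0]
wrist_force: [0.1, -0.1, -1.4]
grip_width: 0.0549
finger_force: 33.3
```

Request:
step_arm:
  rows: [0,0,-0.07,0,0.4,0,0,0,0,0.4,0,0,0,0,0.75,0,0,0,0,0.8,0,0,0.2,0,0.8,0,0,0.7,0,0.8,0,0,1,0,0.8,0,0,1,0,0.8]

```text
clock: 13.68
position: [0.5138, 0.2897, 0.0984]
ee_rot: [0.001, 0.997, -0.075, -0.0]
wrist_force: [1.0, 0.2, 0.4]
grip_width: 0.0683
finger_force: 0.0
```

Request:
step_arm:
  rows: [0,0,1,0,1,0,0,1,0,1,0,0,1,0,1,0,0,0,0,1,0,0,0,0,1]

```text
clock: 14.1
position: [0.5145, 0.2905, 0.1596]
ee_rot: [-0.001, 0.997, -0.075, 0.001]
wrist_force: [-0.4, -0.1, -0.6]
grip_width: 0.0855
finger_force: 0.0
```

Run:
```python
from h import *
c,im=shot("wrist","w6.png"); s=get_state(); print(s["position"],s["ee_rot"],s["clock"],s["joints"])
a=im[60:360,150:450]; cv2.imwrite("pics/w6c.png",cv2.resize(a,None,fx=2,fy=2))
```

```text
[0.51391642 0.29001901 0.15835269] [-4.75629922e-04  9.97208307e-01 -7.46681319e-02  1.93068152e-04] 14.15 [ 8.44647257e-01  2.90412178e-01 -2.98485828e-01 -3.24536854e-04
 -9.80907758e-01  5.76854066e-01]
```

View pics/w6c.png

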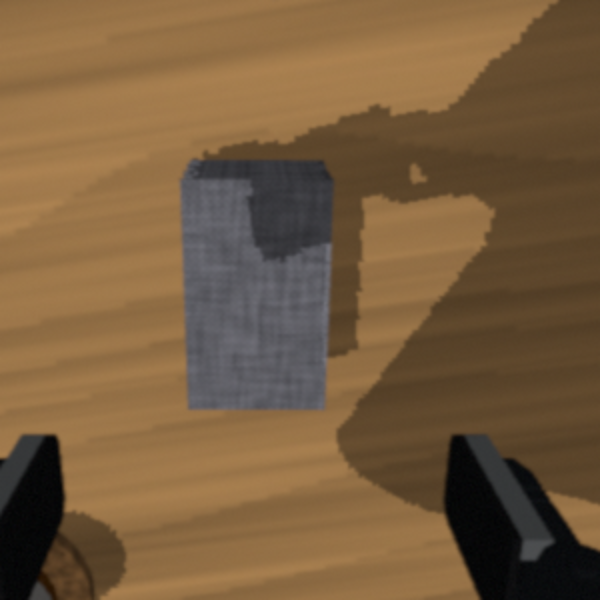

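The stack looks square from above: the notebook face (182-332) hides the edges of the two below. Next, the scraper.

Request:
step_arm:
  rows: [-0.07,-1,1,-0.0275,1,-0.07,-1,1,-0.0275,1,-0.07,-1,1,-0.0275,1,-0.07,-1,1,-0.0275,1,-0.07,-1,0,-0.0275,1,-0.07,-1,0,-0.0275,1,-0.07,-1,0,-0.0275,1,-0.07,-1,0,-0.0275,1]

```text
clock: 14.82
position: [0.5021, 0.1288, 0.237]
ee_rot: [0.001, 0.971, -0.238, -0.001]
wrist_force: [0.4, -0.2, -0.2]
grip_width: 0.0853
finger_force: 0.0
```

Request:
step_arm:
  rows: [-0.07,-1,0,-0.0275,1,-0.07,-1,0,-0.0275,1,-0.07,-1,0,-0.0275,1,-0.07,-1,0,-0.0275,1,-0.07,-1,0,-0.0275,1,-0.07,-1,0,-0.0275,1,-0.07,-1,0,-0.0275,1,-0.07,-1,0,-0.0275,1]

```text
clock: 15.48
position: [0.4908, -0.0311, 0.2369]
ee_rot: [0.001, 0.919, -0.395, -0.001]
wrist_force: [0.3, 0.3, 0.2]
grip_width: 0.0853
finger_force: 0.0
```

Request:
step_arm:
  rows: [-0.07,-1,0,-0.0275,1,-0.07,-1,0,-0.0275,1,-0.07,-1,0,-0.0275,1,-0.07,-1,0,-0.0275,1,-0.07,-1,0,-0.0275,1,-0.07,-1,0,-0.0275,1,-0.07,-1,0,-0.0275,1,-0.07,-1,0,-0.0275,1]

```text
clock: 16.15
position: [0.4797, -0.1909, 0.2368]
ee_rot: [0.0, 0.842, -0.54, -0.001]
wrist_force: [0.2, -0.4, -0.2]
grip_width: 0.0852
finger_force: 0.0
```

Request:
step_arm:
  rows: [-0.07,-1,0,-0.0275,1,-0.07,-1,0,-0.0275,1,-0.07,-1,0,-0.0275,1,-0.07,-1,0,-0.0275,1,-0.07,-1,0,-0.0275,1,-0.07,-1,0,-0.0275,1,-0.07,-1,0,-0.0275,1,0,0,0,0,1]

```text
clock: 16.82
position: [0.4698, -0.3323, 0.2363]
ee_rot: [0.001, 0.754, -0.657, -0.001]
wrist_force: [-0.3, 0.7, 0.1]
grip_width: 0.0857
finger_force: 0.0
```

Run:
```python
from h import *
c,im=shot("wrist","w7.png"); s=get_state(); print(s["position"],s["ee_rot"],s["clock"]); np.savez("w7.npz",K=c[0],e=c[1],R=c[2])
h=cv2.cvtColor(im,cv2.COLOR_BGR2HSV)
m=((h[...,0]<14)&(h[...,1]>100)&(h[...,2]<110)).astype(np.uint8)
n,l,st,ce=cv2.connectedComponentsWithStats(m)
for i in range(1,n):
    if st[i,4]>600:
        cn=max(cv2.findContours((l==i).astype(np.uint8),0,2)[0],key=cv2.contourArea); print(st[i],cv2.approxPolyDP(cn,4,True)[:,0].tolist())
# where model scraper would project
Y=.14; P0=np.array([.472,-.3285,.004]); Rz=R.from_euler("z",Y-np.pi/2).as_matrix()
P=np.array([[x,y,zz] for zz,a,b in((.022,.018,.06),(.07,.012,.035)) for x,y in((a,b),(a,-b),(-a,-b),(-a,b))])@Rz.T+P0
uv=proj(c,P); print(uv.round(1).tolist())
for k in(0,4): cv2.polylines(im,[np.int32(uv[k:k+4]*8)],True,(0,255,0),1,16,3)
cv2.imwrite("pics/w7o.png",im)
```

```text
[ 0.46976965 -0.33108268  0.23629741] [ 5.09731127e-04  7.54913825e-01 -6.55822581e-01 -1.26485085e-03] 16.8667
[  433   155   127   158 11189] [[559, 159], [540, 155], [434, 267], [445, 284], [472, 302], [497, 284], [532, 312], [559, 293]]
[ 219  160  117   48 4666] [[219, 164], [219, 195], [238, 196], [240, 205], [311, 207], [315, 199], [331, 199], [331, 165], [229, 160]]
[[215.4, 166.4], [333.5, 166.1], [331.6, 199.9], [217.5, 200.2], [234.8, 184.4], [313.7, 184.2], [312.8, 209.7], [235.9, 209.9]]
```

View pics/w7o.png

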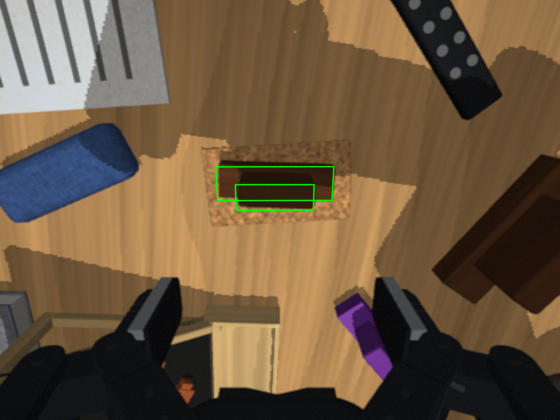

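The overlay shows the scraper on its mat with the ridge top at about (240-311, 183-207). It sits about 3 px higher in the image than my model and is turned about 2°, so the tool is practically centred on it.

Request:
step_arm:
  rows: [0.05,0,-1,-0.02,1,0,0,-1,0,1,0,0,-1,0,1,0,0,-1,0,1,0,0,-1,0,1,0,0,-1,0,1,0,0,-1,0,1,0,0,0,0,1]

```text
clock: 17.53
position: [0.469, -0.3281, 0.0936]
ee_rot: [0.001, 0.746, -0.666, -0.004]
wrist_force: [-1.0, 0.9, -1.0]
grip_width: 0.0856
finger_force: 0.0
```

Request:
step_arm:
  rows: [0,0,-0.8,0,1,0,0,-0.8,0,1,0,0,-0.5,0,1,0,0,-0.3,0,1,0,0,0,0,1,0,0,0,0,1]

```text
clock: 18.03
position: [0.4719, -0.33, 0.0503]
ee_rot: [0.0, 0.746, -0.666, 0.0]
wrist_force: [0.1, -0.7, 0.1]
grip_width: 0.0853
finger_force: 0.0
```

Request:
step_arm:
  rows: [0,0,0,0,0.6,0,0,0,0,0.6,0,0,0,0,0.6,0,0,0,0,0.6]
  squeeze: 30

```text
clock: 18.37
position: [0.4721, -0.3303, 0.051]
ee_rot: [-0.0, 0.746, -0.666, 0.001]
wrist_force: [-1.0, 0.7, 6.7]
grip_width: 0.0695
finger_force: 35.7
```

Request:
step_arm:
  rows: [0,0,0.5,0,0.6,0,0,1,0,0.6,0,0,1,0,0.6,0,0,1,0,0.6,0,0,1,0,0.6,0,0,1,0,0.6,0,0,1,0,0.6,0,0,1,0,0.6]

```text
clock: 19.03
position: [0.4712, -0.3298, 0.2014]
ee_rot: [-0.0, 0.746, -0.666, -0.0]
wrist_force: [-0.1, -0.2, -1.7]
grip_width: 0.0695
finger_force: 35.2
```

Request:
step_arm:
  rows: [0,0,1,0,0.6,0,0,0.5,0,0.6,0.86,0.96,0,0.074,0.6,0.86,0.96,0,0.074,0.6,0.86,0.96,0,0.074,0.6,0.86,0.96,0,0.074,0.6,0.86,0.96,0,0.074,0.6,0.86,0.96,0,0.074,0.6]

```text
clock: 19.7
position: [0.5751, -0.2136, 0.2296]
ee_rot: [-0.0, 0.924, -0.383, -0.0]
wrist_force: [0.1, 0.3, -1.3]
grip_width: 0.0698
finger_force: 35.2
```

Request:
step_arm:
  rows: [0.86,0.96,0,0.074,0.6,0.86,0.96,0,0.074,0.6,0.86,0.96,0,0.074,0.6,0.86,0.96,0,0.074,0.6,0.86,0.96,0,0.074,0.6,0.86,0.96,0,0.074,0.6,0.86,0.96,0,0.074,0.6,0.86,0.96,0,0.074,0.6]

```text
clock: 20.37
position: [0.7127, -0.0601, 0.2293]
ee_rot: [-0.0, 0.999, 0.051, -0.001]
wrist_force: [1.5, -0.1, -2.0]
grip_width: 0.0693
finger_force: 35.2
```

Request:
step_arm:
  rows: [0,0,0,0,0.6,0,0,0,0,0.6]

```text
clock: 20.53
position: [0.7125, -0.0599, 0.2285]
ee_rot: [-0.0, 0.999, 0.048, -0.001]
wrist_force: [-0.5, -0.0, -2.1]
grip_width: 0.0695
finger_force: 35.3
```

Request:
step_arm:
  rows: [0.05,0,-0.8,0,0.6,0,0,-0.5,0,0.6,0,0,-0.2,0,0.6,0,0,0,0,0.6]
  squeeze: 20

```text
clock: 20.87
position: [0.7121, -0.0618, 0.1982]
ee_rot: [0.0, 0.999, 0.047, -0.002]
wrist_force: [-0.2, -0.6, -2.5]
grip_width: 0.0698
finger_force: 35.3
```

Request:
step_arm:
  rows: [0,0,-0.15,0,0.6,0,0,-0.15,0,0.6,0,0,0,0,0.6]

```text
clock: 21.12
position: [0.7133, -0.0614, 0.1938]
ee_rot: [-0.0, 0.999, 0.048, -0.0]
wrist_force: [-0.7, -0.5, -2.1]
grip_width: 0.0697
finger_force: 35.3
```

Request:
step_arm:
  rows: [0,0,-0.12,0,0.6,0,0,-0.12,0,0.6,0,0,0,0,0.6]

```text
clock: 21.37
position: [0.7137, -0.0612, 0.1898]
ee_rot: [0.0, 0.999, 0.048, 0.001]
wrist_force: [-0.9, -0.9, 0.2]
grip_width: 0.0697
finger_force: 35.5
```

Request:
step_arm:
  rows: [-0.157,-0.015,-0.075,0,0.6,-0.157,-0.015,-0.075,0,0.6,-0.15,-0.015,-0.085,0,0.6,-0.15,-0.015,-0.085,0,0.6]

```text
clock: 21.7
position: [0.7011, -0.0625, 0.183]
ee_rot: [0.0, 0.999, 0.048, 0.001]
wrist_force: [0.7, 0.3, 2.6]
grip_width: 0.0695
finger_force: 35.7
```

Request:
step_arm:
  rows: [-0.137,-0.013,-0.103,0,0.6,-0.137,-0.013,-0.103,0,0.6,-0.122,-0.012,-0.118,0,0.6,-0.122,-0.012,-0.118,0,0.6,0,0,0,0,0.6]

```text
clock: 22.12
position: [0.6935, -0.0635, 0.1789]
ee_rot: [0.001, 0.999, 0.049, 0.005]
wrist_force: [-1.1, 1.5, 18.2]
grip_width: 0.0698
finger_force: 38.6
```

Request:
step_arm:
  rows: [0,0,0.06,0,0.6,0,0,0,0,0.6]
  squeeze: 80

```text
clock: 22.28
position: [0.6928, -0.0635, 0.1788]
ee_rot: [0.0, 0.999, 0.048, 0.003]
wrist_force: [-0.9, 0.2, 15.0]
grip_width: 0.0688
finger_force: 89.8
```

```bash
cat > tilt.py <<'E'
from h import *
c,im=shot("wrist"); cv2.imwrite("pics/tilt_%.2f.png"%get_state()["clock"],im); s=get_state(); X=np.array(s["position"]); print(X.round(4),s["wrist_force"].round(1),s["clock"])
h=cv2.cvtColor(im,cv2.COLOR_BGR2HSV); m=((h[...,0]<14)&(h[...,1]>90)&(h[...,2]>25)).astype(np.uint8)
u0=int(proj(c,X)[0,0])
for u in (u0-45,u0-20,u0,u0+20,u0+45):
    r=np.flatnonzero(np.diff(np.r_[0,m[:,u],0])); print(u,r.tolist(),[(a,h[a,u].tolist()) for a in range(180,330,15)] if u==u0 else "")
Tt=q(s["ee_rot"])
for t in (0,10,20,24,28,32,36):
    B=R.from_rotvec(-np.radians(t)*np.array([-Tt[1,0],Tt[0,0],0])).as_matrix()@np.column_stack([Tt[:,0],np.cross([0,0,1],Tt[:,0]),[0,0,1]])
    P=np.array([[.012,0,.017],[-.012,0,.017],[.012,0,-.031],[.018,0,-.031],[.018,0,-.053]])@B.T+X+[0,0,.006]
    print(t,proj(c,P)[:,1].round(0))
E
python3 tilt.py
```

```text
[ 0.6928 -0.0635  0.1788] [-0.7  0.8 14. ] 22.3333
228 [219, 357] 
253 [218, 361] 
273 [219, 361] [(180, [90, 8, 33]), (195, [60, 8, 33]), (210, [0, 0, 32]), (225, [12, 145, 67]), (240, [11, 157, 83]), (255, [12, 155, 64]), (270, [11, 149, 65]), (285, [11, 150, 63]), (300, [12, 156, 59]), (315, [11, 154, 83])]
293 [219, 357] 
318 [219, 303, 304, 357] 
0 [306. 358. 249. 238. 222.]
10 [316. 359. 241. 231. 209.]
20 [326. 359. 235. 226. 197.]
24 [330. 358. 233. 224. 193.]
28 [334. 357. 232. 223. 189.]
32 [337. 356. 230. 222. 186.]
36 [340. 355. 229. 222. 183.]
```

Request:
step_arm:
  rows: [0,0,0.5,0,0.6,0,0,0.6,0,0.6,0.6,0.06,0.3,0,0.6,0.65,0.06,0,0,0.6,0,0,0,0,0.6,0,0,0,0,0.6]

```text
clock: 22.83
position: [0.7155, -0.061, 0.2025]
ee_rot: [-0.0, 0.999, 0.048, -0.001]
wrist_force: [-0.3, -0.1, -2.2]
grip_width: 0.0687
finger_force: 90.7
```

Request:
step_arm:
  rows: [0,0,-0.3,0,0.6,0,0,-0.3,0,0.6,0,0,0,0,0.6]

```text
clock: 23.08
position: [0.7152, -0.0612, 0.1909]
ee_rot: [0.0, 0.999, 0.048, -0.0]
wrist_force: [-0.9, -0.1, 0.8]
grip_width: 0.069
finger_force: 90.9
```

Request:
step_arm:
  rows: [0,0,0,0,0.81,0,0,0,0,0.81]
  squeeze: 20

```text
clock: 23.25
position: [0.7153, -0.0611, 0.1908]
ee_rot: [0.0, 0.999, 0.048, -0.0]
wrist_force: [-0.6, -0.7, 0.5]
grip_width: 0.0691
finger_force: 54.4
```

Request:
step_arm:
  rows: [0,0,0,0,0.814,0,0,0,0,0.814,0,0,0,0,0.814]

```text
clock: 23.5
position: [0.7153, -0.0611, 0.1907]
ee_rot: [0.0, 0.999, 0.048, -0.001]
wrist_force: [-2.2, -1.8, 0.1]
grip_width: 0.0697
finger_force: 31.6
```

Request:
step_arm:
  rows: [0,0,0,0,0.818,0,0,0,0,0.818,0,0,0,0,0.818]

```text
clock: 23.75
position: [0.7156, -0.061, 0.1908]
ee_rot: [-0.0, 0.999, 0.048, -0.0]
wrist_force: [-1.5, -0.8, -0.6]
grip_width: 0.0697
finger_force: 9.3
```

Request:
step_arm:
  rows: [-0.14,-0.014,-0.12,0,0.818,-0.157,-0.015,-0.08,0,0.818,-0.15,-0.015,-0.085,0,0.818,-0.15,-0.015,-0.085,0,0.818]

```text
clock: 24.08
position: [0.7042, -0.0621, 0.1842]
ee_rot: [-0.0, 0.999, 0.048, 0.001]
wrist_force: [-0.5, 0.8, 1.8]
grip_width: 0.0702
finger_force: 9.5
```

```bash
python3 tilt.py
```

```text
[ 0.7033 -0.0621  0.1837] [-1.9 -0.1  2.7] 24.1333
228 [203, 358] 
253 [203, 365] 
273 [203, 365] [(180, [30, 8, 34]), (195, [0, 0, 32]), (210, [11, 147, 71]), (225, [11, 152, 69]), (240, [11, 155, 79]), (255, [10, 155, 69]), (270, [11, 157, 73]), (285, [11, 148, 69]), (300, [11, 143, 64]), (315, [12, 147, 66])]
293 [203, 358] 
318 [203, 358] 
0 [307. 359. 250. 239. 223.]
10 [317. 360. 242. 232. 210.]
20 [327. 360. 236. 227. 198.]
24 [331. 359. 234. 225. 194.]
28 [335. 358. 233. 224. 190.]
32 [338. 357. 231. 224. 187.]
36 [341. 355. 230. 223. 184.]
```

Request:
step_arm:
  rows: [-0.137,-0.013,-0.105,0,0.818,-0.137,-0.013,-0.105,0,0.818,-0.122,-0.012,-0.12,0,0.818,-0.122,-0.012,-0.13,0,0.818,0,0,0,0,0.818]

```text
clock: 24.55
position: [0.6932, -0.0631, 0.1745]
ee_rot: [-0.0, 0.999, 0.048, 0.0]
wrist_force: [-0.9, 1.5, 4.4]
grip_width: 0.0698
finger_force: 9.8
```

```bash
python3 tilt.py
```

```text
[ 0.6932 -0.0631  0.1746] [-1.7  1.1  4.9] 24.6
228 [188, 358] 
253 [188, 364] 
273 [188, 364] [(180, [0, 8, 34]), (195, [12, 159, 77]), (210, [11, 157, 78]), (225, [11, 154, 73]), (240, [10, 152, 77]), (255, [12, 164, 76]), (270, [11, 153, 80]), (285, [10, 152, 72]), (300, [12, 159, 74]), (315, [10, 150, 73])]
293 [189, 358] 
318 [188, 358] 
0 [306. 358. 248. 237. 221.]
10 [316. 359. 241. 231. 208.]
20 [326. 359. 235. 226. 197.]
24 [330. 358. 233. 224. 193.]
28 [334. 357. 231. 223. 189.]
32 [337. 356. 230. 222. 185.]
36 [341. 355. 229. 222. 182.]
```

Request:
step_arm:
  rows: [0,0,0,0,0.75,0,0,0,0,0.75,0,0,0,0,0.75]
  squeeze: 60

```text
clock: 24.85
position: [0.6933, -0.0632, 0.1749]
ee_rot: [0.0, 0.999, 0.048, 0.0]
wrist_force: [-2.1, 1.5, 6.7]
grip_width: 0.0694
finger_force: 68.2
```

Request:
step_arm:
  rows: [-0.2,-0.02,-0.107,0,0.75,-0.35,-0.034,-0.187,0,0.75,-0.35,-0.034,-0.187,0,0.75,-0.35,-0.034,-0.187,0,0.75,-0.35,-0.034,-0.187,0,0.75,-0.35,-0.034,-0.187,0,0.75]

```text
clock: 25.35
position: [0.6574, -0.0671, 0.1565]
ee_rot: [0.0, 0.999, 0.049, 0.004]
wrist_force: [-0.2, 2.0, 25.7]
grip_width: 0.0694
finger_force: 74.1
```

```bash
python3 tilt.py
```

```text
[ 0.6555 -0.0671  0.1556] [-3.   1.3  4.4] 25.4
228 [183, 355] 
253 [183, 355] 
273 [183, 355] [(180, [90, 7, 35]), (195, [11, 155, 79]), (210, [12, 161, 79]), (225, [11, 152, 74]), (240, [11, 152, 79]), (255, [11, 152, 77]), (270, [12, 157, 81]), (285, [11, 157, 73]), (300, [11, 154, 78]), (315, [11, 152, 72])]
293 [183, 355] 
318 [183, 355] 
0 [308. 360. 251. 240. 224.]
10 [319. 361. 244. 234. 212.]
20 [329. 361. 238. 229. 200.]
24 [332. 360. 236. 227. 196.]
28 [336. 359. 234. 226. 192.]
32 [339. 358. 233. 225. 189.]
36 [343. 357. 232. 225. 186.]
```

Request:
step_arm:
  rows: [0,0,0.06,0,0.75,-0.3,-0.029,-0.16,0,0.75,-0.3,-0.029,-0.16,0,0.75,-0.3,-0.029,-0.16,0,0.75,-0.3,-0.029,-0.16,0,0.75]
  squeeze: 100

```text
clock: 25.82
position: [0.632, -0.0694, 0.1433]
ee_rot: [0.0, 0.999, 0.048, 0.002]
wrist_force: [1.9, -0.3, 8.1]
grip_width: 0.0691
finger_force: 113.6
```

```bash
python3 tilt.py | head -2
```

```text
[ 0.6302 -0.0695  0.1423] [-2.2  1.2  4.3] 25.8667
228 [182, 355]
```

Request:
step_arm:
  rows: [-0.35,-0.034,-0.187,0,0.75,-0.35,-0.034,-0.187,0,0.75,-0.35,-0.034,-0.187,0,0.75,-0.35,-0.034,-0.187,0,0.75,-0.35,-0.034,-0.187,0,0.75,-0.35,-0.034,-0.187,0,0.75]

```text
clock: 26.37
position: [0.5904, -0.0735, 0.121]
ee_rot: [0.0, 0.999, 0.048, 0.002]
wrist_force: [2.3, -0.5, 10.0]
grip_width: 0.0689
finger_force: 113.8
```

```bash
python3 tilt.py | head -2
```

```text
[ 0.588  -0.0736  0.1197] [-3.2 -0.1  4.3] 26.4167
228 [182, 355]
```

Request:
step_arm:
  rows: [-0.35,-0.034,-0.187,0,0.75,-0.35,-0.034,-0.187,0,0.75,-0.35,-0.034,-0.187,0,0.75,-0.35,-0.034,-0.187,0,0.75,-0.35,-0.034,-0.187,0,0.75,-0.35,-0.034,-0.187,0,0.75,-0.35,-0.034,-0.187,0,0.75]

```text
clock: 27.0
position: [0.5424, -0.0781, 0.0953]
ee_rot: [0.0, 0.999, 0.049, 0.003]
wrist_force: [2.2, 0.3, 13.4]
grip_width: 0.0686
finger_force: 114.3
```

```bash
python3 tilt.py | head -2
```

```text
[ 0.5395 -0.0783  0.0938] [-1.6  0.2  1.3] 27.05
228 [182, 355]
```

Request:
step_arm:
  rows: [-0.28,-0.027,-0.15,0,0.75,-0.28,-0.027,-0.15,0,0.75,-0.28,-0.027,-0.15,0,0.75,-0.28,-0.027,-0.15,0,0.75,-0.28,-0.027,-0.145,0,0.75,-0.28,-0.027,-0.14,0,0.75,-0.28,-0.027,-0.14,0,0.75,0,0,0,0,0.75]

```text
clock: 27.72
position: [0.4977, -0.0823, 0.0715]
ee_rot: [-0.0, 0.999, 0.047, -0.002]
wrist_force: [-0.1, 0.2, -1.9]
grip_width: 0.0688
finger_force: 112.9
```

Request:
step_arm:
  rows: [-0.2,-0.02,-0.08,0,0.75,-0.2,-0.02,-0.08,0,0.75,-0.2,-0.02,-0.08,0,0.75,0,0,0,0,0.75]

```text
clock: 28.05
position: [0.491, -0.0831, 0.0697]
ee_rot: [0.0, 0.999, 0.049, 0.003]
wrist_force: [4.3, -1.2, 8.5]
grip_width: 0.0686
finger_force: 114.4
```

```bash
cat > sh.py <<'E'
from m import *
# shards in top & side views: orange blobs, expressed in desk/tray coordinates
p=np.load("desk.npy"); T=deskT(p); cs,sn=np.cos(p[2]),np.sin(p[2])
for n in ("top","side"):
    c,im=shot(n,"sh_%s_%.1f.png"%(n,get_state()["clock"])); h=cv2.cvtColor(im,cv2.COLOR_BGR2HSV)
    m=((h[...,0]<13)&(h[...,1]>140)&(h[...,2]>90)).astype(np.uint8)
    k,l,st,ce=cv2.connectedComponentsWithStats(m)
    for i in range(1,k):
        if st[i,4]<4: continue
        nn=T[:3,2]; d=tod(T,onplane(c,*ce[i],nn,nn@T[:3,3]+.008))*1e3; w=onz(c,*ce[i],.012)-T[:3,3]
        tr=np.array([w[0]*cs+w[1]*sn+.038,-w[0]*sn+w[1]*cs])*1e3
        if -20<d[0]<280 and abs(d[1])<125 or -60<tr[0]<60 and abs(tr[1])<130: print(n,ce[i].round(),st[i,4],"desk",d.round(),"tray",tr.round())
print(get_state()["clock"])
E
python3 sh.py
```

```text
top [213. 166.] 52 desk [163.  65.   8.] tray [201.  79.]
top [211. 191.] 5 desk [76. 89.  8.] tray [111.  99.]
side [184. 231.] 95 desk [164.  63.   8.] tray [241.   2.]
side [261. 241.] 68 desk [-38. -55.   8.] tray [  4. -60.]
side [250. 247.] 13 desk [-18. -15.   8.] tray [ 24. -26.]
side [209. 257.] 107 desk [67. 85.  8.] tray [121.  54.]
28.15
```

Request:
step_arm:
  rows: [0,0,0.5,0,0.75,0,0,1,0,0.75,0,0,1,0,0.75,0,0,1,0,0.75,0.98,0.6,0.42,0,0.75,0.98,0.6,0.42,0,0.75,0.98,0.6,0.42,0,0.75,0.98,0.6,0.42,0,0.75]

```text
clock: 28.82
position: [0.5668, -0.0347, 0.1716]
ee_rot: [-0.0, 0.999, 0.048, -0.001]
wrist_force: [0.5, 0.3, -1.6]
grip_width: 0.0687
finger_force: 113.1
```

Request:
step_arm:
  rows: [0.98,0.6,0.42,0,0.75,0.98,0.6,0.42,0,0.75,0.98,0.6,0.42,0,0.75,0.98,0.6,0.42,0,0.75,0.98,0.6,0.2,0,0.75,0,0,0,0,0.75,0,0,0,0,0.75]

```text
clock: 29.4
position: [0.6647, 0.0254, 0.2077]
ee_rot: [0.0, 0.999, 0.048, -0.001]
wrist_force: [0.3, 0.5, -2.4]
grip_width: 0.0689
finger_force: 113.1
```

```bash
python3 sh.py; python3 tilt.py | head -2
```

```text
top [213. 166.] 31 desk [163.  64.   8.] tray [201.  79.]
top [212. 194.] 55 desk [67. 87.  8.] tray [102.  95.]
top [262. 209.] 40 desk [-13. -73.   8.] tray [ 25. -72.]
top [250. 210.] 16 desk [-10. -32.   8.] tray [ 27. -30.]
top [258. 217.] 32 desk [-40. -56.   8.] tray [ -1. -56.]
side [184. 231.] 72 desk [164.  63.   8.] tray [241.   2.]
side [259. 238.] 103 desk [-28. -59.   8.] tray [ 14. -67.]
side [250. 244.] 32 desk [-13. -24.   8.] tray [ 30. -36.]
side [209. 257.] 103 desk [67. 85.  8.] tray [121.  54.]
29.5
[0.6636 0.0244 0.2084] [ 0.5  0.3 -2.4] 29.55
229 [182, 355]
```

Request:
step_arm:
  rows: [0.3,0.03,-0.8,0,0.75,0,0.03,-0.6,0,0.75,0,0,-0.3,0,0.75,0,0,-0.1,0,0.75,0,0,-0.1,0,0.75,0,0,0,0,0.75]

```text
clock: 30.05
position: [0.6705, 0.0259, 0.1713]
ee_rot: [0.0, 0.999, 0.048, -0.0]
wrist_force: [0.0, 0.2, -2.1]
grip_width: 0.0688
finger_force: 113.1
```

Request:
step_arm:
  rows: [0,0,-0.15,0,0.75,0,0,-0.15,0,0.75,0,0,0,0,0.75]

```text
clock: 30.3
position: [0.6713, 0.0261, 0.1689]
ee_rot: [0.0, 0.999, 0.048, 0.002]
wrist_force: [-6.4, 2.1, 15.4]
grip_width: 0.0687
finger_force: 115.1
```

Request:
step_arm:
  rows: [0,0,0,0,0.81,0,0,0,0,0.814,0,0,0,0,0.814]
  squeeze: 20

```text
clock: 30.55
position: [0.6712, 0.0261, 0.1685]
ee_rot: [0.0, 0.999, 0.048, 0.002]
wrist_force: [-5.9, 1.3, 11.8]
grip_width: 0.0696
finger_force: 35.3
```

Request:
step_arm:
  rows: [0,0,0,0,0.818,0,0,0,0,0.818,0,0,0,0,0.818]

```text
clock: 30.8
position: [0.6714, 0.0261, 0.1684]
ee_rot: [-0.0, 0.999, 0.048, 0.002]
wrist_force: [-4.0, 1.1, 11.3]
grip_width: 0.0696
finger_force: 11.0
```

```bash
python3 tilt.py
```

```text
[0.6715 0.0261 0.1684] [-5.3 -0.  11.1] 30.85
228 [183, 357] 
253 [183, 357] 
273 [183, 357] [(180, [15, 11, 45]), (195, [12, 160, 78]), (210, [12, 160, 78]), (225, [11, 147, 71]), (240, [12, 163, 75]), (255, [11, 154, 76]), (270, [11, 153, 80]), (285, [12, 163, 72]), (300, [11, 156, 75]), (315, [11, 152, 69])]
293 [183, 357] 
318 [183, 357] 
0 [306. 358. 249. 238. 222.]
10 [316. 359. 241. 231. 209.]
20 [326. 359. 235. 226. 197.]
24 [330. 358. 233. 224. 193.]
28 [334. 357. 231. 223. 189.]
32 [337. 356. 230. 222. 186.]
36 [340. 355. 229. 222. 182.]
```

Request:
step_arm:
  rows: [0.12,0.012,0,0,0.818,0.12,0.012,0.02,0,0.818,0,0,0,0,0.818]

```text
clock: 31.1
position: [0.6765, 0.0267, 0.1684]
ee_rot: [-0.0, 0.999, 0.048, 0.002]
wrist_force: [-3.0, 0.9, 9.4]
grip_width: 0.0701
finger_force: 11.1
```

```bash
python3 tilt.py | head -2
```

```text
[0.6765 0.0267 0.1684] [-2.2  1.8  8.4] 31.15
228 [190, 361]
```

Request:
step_arm:
  rows: [0,0,0,0,0.7,0,0,0,0,0.7,0,0,0.06,0,0.7]
  squeeze: 115

```text
clock: 31.4
position: [0.6762, 0.0267, 0.1689]
ee_rot: [-0.0, 0.999, 0.048, 0.002]
wrist_force: [0.3, 0.6, -2.0]
grip_width: 0.0685
finger_force: 129.4
```

Request:
step_arm:
  rows: [-0.2,-0.02,-0.107,0,0.7,-0.35,-0.034,-0.187,0,0.7,-0.35,-0.034,-0.187,0,0.7,-0.35,-0.034,-0.187,0,0.7,-0.35,-0.034,-0.187,0,0.7,-0.35,-0.034,-0.187,0,0.7,-0.35,-0.034,-0.187,0,0.7]

```text
clock: 31.98
position: [0.6323, 0.0226, 0.1455]
ee_rot: [-0.0, 0.999, 0.049, 0.004]
wrist_force: [-0.4, 0.3, -1.8]
grip_width: 0.0686
finger_force: 130.5
```

```bash
python3 tilt.py | head -2
```

```text
[0.6301 0.0224 0.1443] [-2.9  0.7  1. ] 32.0333
228 [189, 360]
```

Request:
step_arm:
  rows: [-0.35,-0.034,-0.2,0,0.7,-0.35,-0.034,-0.19,0,0.7,-0.35,-0.034,-0.187,0,0.7,-0.35,-0.034,-0.187,0,0.7,-0.35,-0.034,-0.187,0,0.7,-0.35,-0.034,-0.187,0,0.7,-0.35,-0.034,-0.187,0,0.7,-0.35,-0.034,-0.187,0,0.7]

```text
clock: 32.7
position: [0.5787, 0.0179, 0.1169]
ee_rot: [-0.001, 0.999, 0.049, 0.006]
wrist_force: [14.8, 0.4, 11.1]
grip_width: 0.0686
finger_force: 130.8
```

Request:
step_arm:
  rows: [-0.35,-0.034,-0.187,0,0.7,-0.35,-0.034,-0.187,0,0.7,-0.35,-0.034,-0.187,0,0.7,-0.35,-0.034,-0.187,0,0.7,-0.35,-0.034,-0.187,0,0.7]

```text
clock: 33.12
position: [0.5451, 0.015, 0.099]
ee_rot: [-0.001, 0.999, 0.05, 0.008]
wrist_force: [13.4, -2.2, 13.8]
grip_width: 0.0684
finger_force: 131.0
```

```bash
python3 tilt.py | head -2; python3 sh.py
```

```text
[0.5423 0.0145 0.0974] [-3.5  1.9 11.7] 33.1667
229 [189, 360] 
top [262. 209.] 44 desk [-12. -73.   8.] tray [ 25. -73.]
top [250. 210.] 19 desk [ -9. -33.   8.] tray [ 28. -32.]
top [258. 217.] 36 desk [-41. -57.   8.] tray [ -1. -57.]
side [259. 239.] 103 desk [-29. -58.   8.] tray [ 13. -65.]
side [250. 245.] 32 desk [-14. -22.   8.] tray [ 29. -34.]
side [206. 256.] 40 desk [76. 89.  8.] tray [131.  56.]
side [221. 261.] 145 desk [31. 74.  8.] tray [79. 53.]
33.2667
```

Run:
```python
import cv2,glob,os
f=max(glob.glob("pics/sh_side*"),key=os.path.getmtime); im=cv2.imread(f); h=cv2.cvtColor(im,cv2.COLOR_BGR2HSV)
g=max(glob.glob("pics/tilt_*"),key=os.path.getmtime); print(f,g)
for v in range(246,272,2): print(v," ".join("%2d/%3d/%3d"%tuple(h[v,u]) for u in range(196,236,3)))
w=cv2.cvtColor(cv2.imread(g),cv2.COLOR_BGR2HSV); m=((w[...,0]<13)&(w[...,1]>150)&(w[...,2]>95)).astype('uint8')
n,l,st,ce=cv2.connectedComponentsWithStats(m)
print([(ce[i].round().tolist(),st[i].tolist()) for i in range(1,n) if st[i,4]>40])
```

```text
pics/sh_side_33.2.png pics/tilt_33.17.png
246 15/ 13/ 38 30/ 13/ 39  0/  0/ 33 96/ 43/ 30 107/ 60/ 30 113/ 38/ 27 110/ 48/ 32 11/ 57/ 36 11/162/ 60 11/146/ 49 10/ 32/ 24 45/ 20/ 25  0/ 21/ 24 120/ 20/ 25
248 15/ 13/ 38 30/ 20/ 39 45/ 13/ 38 108/ 46/ 28 102/ 38/ 34 83/ 39/ 26 105/ 53/ 29 15/  8/ 62 11/166/ 57 12/ 92/ 36 30/ 11/ 24 120/ 12/ 22 30/ 11/ 24  0/ 11/ 23
250 30/  7/ 38 30/ 19/ 41  0/ 13/ 40  6/ 61/ 42 174/ 33/ 39 105/ 20/ 25 105/ 31/ 33 100/  8/ 97 10/148/ 50 11/ 70/ 29 75/ 23/ 22 30/ 22/ 23  0/  0/ 24  0/ 11/ 24
252 20/ 19/ 41 10/ 19/ 40 15/ 26/ 39  9/149/ 87  9/153/ 90 150/  9/ 28 108/ 41/ 31 105/  9/108 10/118/ 52  9/168/102  9/ 90/ 37  0/  0/ 23 30/ 20/ 25 120/ 12/ 22
254  0/  7/ 37 30/  7/ 37  9/103/ 57 10/164/109 10/165/105  7/102/ 45 130/ 26/ 30 96/ 12/103  7/147/ 92  9/172/145  9/168/112 15/ 21/ 24 30/ 11/ 24 165/ 23/ 22
256 16/ 55/ 51 10/ 19/ 40 10/154/ 88 10/158/116 10/164/ 95 10/149/ 60  9/127/ 54  4/ 24/ 75  9/168/132  9/172/145  8/173/136  6/127/ 56 90/ 12/ 21 10/ 28/ 27
258 18/109/188 15/ 95/ 59 10/161/ 90 10/164/115  9/162/ 77 10/160/ 62 10/149/ 58  9/140/ 62 
[... 536 characters left out ...]
0/155
266 21/ 89/240 19/103/220 23/ 86/244 24/ 76/252 17/117/150 10/ 83/ 37  7/ 85/ 39  8/171/148  9/173/150  8/167/124  8/109/ 42 13/ 54/ 33 18/112/121 19/108/174
268 21/ 94/237 20/ 93/235 19/104/218 23/ 86/243 18/108/193 17/109/117 15/ 71/ 36  9/174/129  9/172/145  8/156/ 98  0/ 12/ 22 17/101/ 71 17/108/146 19/105/184
270 19/107/237 19/103/230 18/102/224 19/104/214 18/107/196 18/108/184 18/107/117  8/140/ 73  8/158/ 71  7/103/ 42 60/ 11/ 23 18/108/116 18/108/167 18/108/181
[([241.0, 192.0], [171, 191, 136, 4, 276]), ([217.0, 208.0], [142, 195, 180, 26, 2528]), ([194.0, 232.0], [141, 222, 140, 31, 2191]), ([400.0, 289.0], [388, 284, 22, 15, 200]), ([433.0, 302.0], [401, 284, 69, 45, 1512])]
```

Request:
step_arm:
  rows: [-0.3,-0.029,-0.12,0,0.7,-0.3,-0.029,-0.16,0,0.7,-0.3,-0.029,-0.16,0,0.7,-0.3,-0.029,-0.16,0,0.7,-0.3,-0.029,-0.16,0,0.7,-0.3,-0.029,-0.16,0,0.7,-0.3,-0.029,-0.155,0,0.7,-0.3,-0.029,-0.15,0,0.7]

```text
clock: 33.93
position: [0.4925, 0.0093, 0.0706]
ee_rot: [-0.001, 0.999, 0.048, 0.003]
wrist_force: [-0.0, 0.5, -1.8]
grip_width: 0.0686
finger_force: 130.4
```

Request:
step_arm:
  rows: [-0.25,-0.025,-0.12,0,0.7,-0.25,-0.025,-0.12,0,0.7,0,0,0,0,0.7]

```text
clock: 34.18
position: [0.4786, 0.0071, 0.0632]
ee_rot: [0.0, 0.999, 0.048, -0.001]
wrist_force: [0.0, -0.9, -1.7]
grip_width: 0.0686
finger_force: 130.3
```

```bash
python3 sh.py
```

```text
top [262. 209.] 37 desk [-13. -72.   8.] tray [ 25. -72.]
top [250. 210.] 21 desk [ -9. -33.   8.] tray [ 28. -32.]
top [258. 217.] 35 desk [-41. -57.   8.] tray [ -2. -56.]
side [260. 239.] 101 desk [-31. -59.   8.] tray [ 11. -66.]
side [245. 266.] 47 desk [-35.  44.   8.] tray [ 7. 39.]
side [228. 273.] 18 desk [-4. 93.  8.] tray [40. 81.]
side [240. 277.] 58 desk [-36.  83.   8.] tray [ 5. 79.]
34.2833
```

Request:
step_arm:
  rows: [0,0,0.5,0,0.7,0,0,1,0,0.7,0,0,1,0,0.7,0,0,1,0,0.7,0,0,1,0,0.7,0,0,1,0,0.7,-0.04,-0.95,0,-0.063,0.7,-0.04,-0.95,0,-0.063,0.7]

```text
clock: 34.95
position: [0.4801, -0.03, 0.1756]
ee_rot: [-0.001, 0.999, -0.048, 0.002]
wrist_force: [0.3, -0.7, -3.4]
grip_width: 0.0689
finger_force: 130.2
```

Request:
step_arm:
  rows: [-0.04,-0.95,0,-0.063,0.7,-0.04,-0.95,0,-0.063,0.7,-0.04,-0.95,0,-0.063,0.7,-0.04,-0.95,0,-0.063,0.7,-0.04,-0.95,0,-0.063,0.7,-0.04,-0.95,0,-0.063,0.7,-0.04,-0.95,0,-0.063,0.7,-0.04,-0.95,0,-0.063,0.7]

```text
clock: 35.62
position: [0.4725, -0.1834, 0.174]
ee_rot: [0.0, 0.91, -0.414, -0.0]
wrist_force: [0.3, 0.0, -2.2]
grip_width: 0.0688
finger_force: 130.2
```

Request:
step_arm:
  rows: [-0.04,-0.95,0,-0.063,0.7,-0.04,-0.95,0,-0.063,0.7,-0.04,-0.95,0,-0.063,0.7,-0.04,-0.95,0,-0.063,0.7,-0.04,-0.95,0,-0.063,0.7,-0.04,-0.95,0,-0.063,0.7,0,0,0,0,0.7,0,0,0,0,0.7]

```text
clock: 36.28
position: [0.4675, -0.2973, 0.1735]
ee_rot: [0.0, 0.759, -0.651, -0.0]
wrist_force: [-0.5, 0.2, -2.1]
grip_width: 0.0685
finger_force: 130.2
```

```bash
python3 sh.py; python3 -c "
from h import *
s=get_state();print(s['position'],s['ee_rot'])"
```

```text
top [218. 220.] 13 desk [-31.  82.   8.] tray [ 8. 84.]
side [259. 239.] 92 desk [-28. -58.   8.] tray [ 14. -66.]
side [250. 244.] 30 desk [-13. -23.   8.] tray [ 30. -35.]
side [245. 266.] 40 desk [-33.  45.   8.] tray [ 8. 40.]
side [239. 277.] 50 desk [-35.  83.   8.] tray [ 6. 79.]
36.3833
[ 0.46755249 -0.29624591  0.1737709 ] [ 1.03273137e-04  7.59963996e-01 -6.49965080e-01 -3.29660191e-04]
```

All five shards are in the tray. Next I'll set the scraper down.

Request:
step_arm:
  rows: [0,0,-1,0,0.7,0,0,-1,0,0.7,0,0,-1,0,0.7,0,0,-1,0,0.7,0,0,-0.8,0,0.7,0,0,-0.6,0,0.7,0,0,-0.2,0,0.7,0,0,0,0,0.7]

```text
clock: 37.05
position: [0.4673, -0.2957, 0.0612]
ee_rot: [0.0, 0.76, -0.65, -0.001]
wrist_force: [-0.4, -0.7, -2.1]
grip_width: 0.0691
finger_force: 130.2
```

Request:
step_arm:
  rows: [0,0,-0.1,0,0.7,0,0,-0.1,0,0.7,0,0,0,0,0.7]

```text
clock: 37.3
position: [0.4681, -0.2964, 0.0586]
ee_rot: [-0.0, 0.76, -0.65, 0.0]
wrist_force: [-0.1, 0.1, -1.6]
grip_width: 0.0684
finger_force: 130.2
```

Request:
step_arm:
  rows: [0,0,-0.12,0,0.7,0,0,-0.1,0,0.7,0,0,0,0,0.7]

```text
clock: 37.55
position: [0.4675, -0.2964, 0.0535]
ee_rot: [-0.0, 0.76, -0.65, -0.0]
wrist_force: [-0.1, -0.4, -1.3]
grip_width: 0.0685
finger_force: 130.2
```

Request:
step_arm:
  rows: [0,0,-0.1,0,0.7,0,0,0,0,0.7,0,0,0,0,0.7]

```text
clock: 37.8
position: [0.4676, -0.2964, 0.0516]
ee_rot: [0.0, 0.76, -0.65, -0.0]
wrist_force: [-0.1, -0.3, -1.6]
grip_width: 0.0688
finger_force: 130.2
```

Request:
step_arm:
  rows: [0,0,-0.1,0,0.7,0,0,0,0,0.7,0,0,0,0,0.7]

```text
clock: 38.05
position: [0.4676, -0.2964, 0.0496]
ee_rot: [0.0, 0.76, -0.65, -0.0]
wrist_force: [-0.9, 0.8, -1.7]
grip_width: 0.0682
finger_force: 130.2
```

Request:
step_arm:
  rows: [0,0,-0.1,0,0.7,0,0,-0.05,0,0.7,0,0,0,0,0.7]

```text
clock: 38.3
position: [0.468, -0.2966, 0.0478]
ee_rot: [0.0, 0.76, -0.65, 0.0]
wrist_force: [-2.8, 2.5, 10.7]
grip_width: 0.0685
finger_force: 132.3
```

Request:
step_arm:
  rows: [0,0,0,0,0.81,0,0,0,0,0.814,0,0,0,0,0.818,0,0,0,0,0.818,0,0,0,0,0.818]
  squeeze: 20

```text
clock: 38.72
position: [0.468, -0.2966, 0.0472]
ee_rot: [-0.0, 0.76, -0.65, 0.0]
wrist_force: [-1.5, 1.0, 7.3]
grip_width: 0.0698
finger_force: 11.0
```

Request:
step_arm:
  rows: [0.025,-0.15,0.01,0,0.818,0.025,-0.15,0.01,0,0.818,0.025,-0.15,0.01,0,0.818,0.025,-0.15,0,0,0.818,0,0,0,0,0.818]

```text
clock: 39.13
position: [0.47, -0.309, 0.0473]
ee_rot: [-0.0, 0.76, -0.65, 0.0]
wrist_force: [-0.5, -0.5, 2.9]
grip_width: 0.0699
finger_force: 11.0
```

```bash
python3 tilt.py
```

```text
[ 0.47   -0.309   0.0473] [ 0.7 -0.2  1.7] 39.1833
233 [205, 368] 
258 [205, 368] 
278 [206, 368] [(180, [15, 137, 162]), (195, [15, 138, 166]), (210, [10, 154, 63]), (225, [11, 155, 64]), (240, [11, 159, 72]), (255, [11, 155, 66]), (270, [12, 158, 63]), (285, [11, 145, 65]), (300, [11, 153, 65]), (315, [12, 153, 60])]
298 [206, 368] 
323 [205, 368] 
0 [307. 359. 249. 238. 222.]
10 [317. 360. 242. 231. 209.]
20 [327. 360. 236. 226. 198.]
24 [331. 359. 234. 225. 194.]
28 [335. 358. 232. 224. 190.]
32 [338. 357. 231. 223. 186.]
36 [341. 355. 230. 222. 183.]
```

Request:
step_arm:
  rows: [0.025,-0.15,-0.03,0,0.818,0.025,-0.15,-0.03,0,0.818,0.025,-0.15,-0.04,0,0.818,0.025,-0.15,-0.04,0,0.818,0,0,-0.05,0,0.818,0,0,0,0,0.818]

```text
clock: 39.68
position: [0.472, -0.3215, 0.044]
ee_rot: [0.0, 0.76, -0.65, 0.001]
wrist_force: [-1.7, -1.8, 7.7]
grip_width: 0.07
finger_force: 11.6
```

```bash
python3 tilt.py
```

```text
[ 0.472  -0.3215  0.044 ] [-1.6 -3.   7.2] 39.7333
233 [223, 319, 320, 374] 
258 [223, 374] 
278 [223, 374] [(180, [15, 138, 148]), (195, [15, 139, 171]), (210, [15, 139, 160]), (225, [13, 179, 54]), (240, [12, 167, 55]), (255, [11, 160, 75]), (270, [11, 155, 56]), (285, [11, 153, 55]), (300, [12, 155, 56]), (315, [11, 149, 53])]
298 [223, 374] 
323 [223, 374] 
0 [307. 359. 249. 238. 222.]
10 [317. 360. 242. 231. 209.]
20 [327. 359. 236. 226. 198.]
24 [331. 359. 234. 225. 193.]
28 [334. 358. 232. 224. 190.]
32 [338. 357. 231. 223. 186.]
36 [341. 355. 230. 222. 183.]
```

Request:
step_arm:
  rows: [0,0,-0.05,0,0.818,0,0,0,0,0.83,0,0,0.1,0,0.9,0,0,0,0,1,0,0,0,0,1,0,0,0,0,1,0,0,0.3,0,1,0,0,0.8,0,1]

```text
clock: 40.4
position: [0.4702, -0.3198, 0.0649]
ee_rot: [0.001, 0.76, -0.65, -0.002]
wrist_force: [-0.8, -0.7, -0.1]
grip_width: 0.0852
finger_force: 0.0
```

Request:
step_arm:
  rows: [0,0,1,0,1,0,0,1,0,1,0,0,1,0,1,0,0,1,0,1,0,0,1,0,1,0,0,1,0,1,0,0,1,0,1,0,0,1,0,1]

```text
clock: 41.07
position: [0.4714, -0.3203, 0.228]
ee_rot: [-0.0, 0.76, -0.65, 0.0]
wrist_force: [0.7, 0.1, -0.3]
grip_width: 0.0854
finger_force: 0.0
```

Request:
step_arm:
  rows: [0,0,0,0,1,0,0,0,0,1,0,0,0,0,1]

```text
clock: 41.32
position: [0.4713, -0.3202, 0.2263]
ee_rot: [-0.0, 0.76, -0.65, -0.0]
wrist_force: [-0.2, 0.1, -0.8]
grip_width: 0.0854
finger_force: 0.0
```

```bash
python3 sh.py
python3 - <<'E'
from h import *
c,im=shot("wrist","end.png"); s=get_state(); print(s["position"],s["clock"])
h=cv2.cvtColor(im,cv2.COLOR_BGR2HSV)
m=((h[...,0]<14)&(h[...,1]>100)&(h[...,2]<110)).astype(np.uint8)
n,l,st,ce=cv2.connectedComponentsWithStats(m)
for i in range(1,n):
    if st[i,4]>600:
        cn=max(cv2.findContours((l==i).astype(np.uint8),0,2)[0],key=cv2.contourArea); print(st[i],cv2.approxPolyDP(cn,4,True)[:,0].tolist())
Y=.157; P0=np.array([.472,-.3225,.004]); Rz=R.from_euler("z",Y-np.pi/2).as_matrix()
P=np.array([[x,y,zz] for zz,a,b in((0,.018,.06),(.022,.018,.06),(.07,.012,.035)) for x,y in((a,b),(a,-b),(-a,-b),(-a,b))])@Rz.T+P0
uv=proj(c,P).round(0).astype(int).tolist()
for k in(0,4,8): print(uv[k:k+4])
print("mat pred",proj(c,np.array([[.537,-.262,.004],[.554,-.349,.004],[.384,-.293,.004],[.40,-.381,.004]])).round().tolist())
E
```

```text
top [222. 220.] 14 desk [-32.  69.   8.] tray [ 6. 71.]
side [259. 239.] 95 desk [-28. -58.   8.] tray [ 14. -66.]
side [250. 244.] 30 desk [-13. -23.   8.] tray [ 30. -35.]
side [245. 266.] 43 desk [-33.  45.   8.] tray [ 9. 40.]
side [239. 276.] 51 desk [-35.  83.   8.] tray [ 6. 79.]
41.4167
[ 0.47117408 -0.32019764  0.22554316] 41.4667
[  439   150   121   164 10161] [[559, 151], [553, 151], [439, 267], [480, 302], [506, 282], [545, 312], [559, 305]]
[ 216  155  121   47 5002] [[216, 160], [218, 192], [236, 193], [240, 201], [313, 201], [315, 193], [334, 193], [332, 155]]
[[219, 159], [334, 158], [333, 191], [221, 192]]
[[216, 163], [338, 162], [336, 198], [218, 198]]
[[236, 181], [318, 181], [317, 207], [237, 208]]
mat pred [[211.0, 219.0], [202.0, 138.0], [352.0, 213.0], [356.0, 130.0]]
```

```bash
python3 -c "
from plant import *
print(finish_job())"
```

```text
the job is handed in; nothing more can be done
None
```

The job was handed in at about 41.5 s, with no verdict returned: by my camera checks the notebook sits squarely on the pile, all five shards are in the catch tray, and the scraper stands upright on its mat; during part of the first sweep the scraper tilted about 10° off flat, though it had been held flat on the slope at the start of both sweeps, and I did not re-check the mug, case or remote at the end.

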